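Hold a tee plate flush on a tilting bed, against its stop

ROBOT

A 6-joint arm with a two-finger parallel gripper is mounted at the origin on a cart in front of the work surface, level with it; the furniture and walls round the work are solid. World frame = base frame: x ahead of the robot, y to its left, z up, the work surface at z = 0. Lengths are in m, angles in rad, forces in N, time in s.
With the tool pointing down it reaches from about 0.25 to 0.775 m from the base axis. Payload 4 kg.
Tool frame: the origin (TCP) lies on the centre line of the jaws, within the pads' length; the fingertips stand 14 mm ahead of it and the grasp point (between the pads) lies 5 mm behind it (robot.tcp_to_tips is the distance from the TCP to the fingertips, in m); z points along the fingers, y is the line along which they close (so a half turn about z gives the same grasp; the last joint's range is limited). The gripper opens to 94 mm and grips with 3 to 60 N. Pads are 16 mm wide; open, the fingers measure 119 mm over their backs; the gripper's body (75 mm by 177 mm) begins 78 mm behind the grasp point.
Start: joints at [-1.304, 0.087, 1.371, -0, 1.684, -0.103], TCP at [0.199, -0.513, 0.181] pointing down, gripper open.
Joint ranges: [-3.1, 3.1], [-0.76, 2.03], [0.27, 2.55], [-1.08, 4.22], [0.17, 2.65], [-2.57, 2.57]. Speed limits (rad/s): [2.79, 2.79, 3.14, 3.14, 3.14, 3.14].

INTERFACE

Orientations are given as [roll, pitch, yaw] about the fixed x, y, z axes, in that order (R = Rz(yaw) Ry(pitch) Rx(roll)).
In Python, from bench import robot gives the robot as it stands.
- The arm moves only by the tool carry_out, never from a script. Its argument "increments" is a list of rows, each a list of 3 entries, a list of its own where there are three numbers: the closure in counts, from 0 (fully open) to 255 (shut), then the shift along the tool's x, y, z in mm, then the turn about the tool's z in degrees. In form: [[fingers, [dx, dy, dz], twist], ...]. A call has 1 to 8 rows; each row shifts and turns the commanded pose from where the row before left it, along the tool's axes as they then stand; what a row does not reach is not made up. A row lasts 1/10 s, in which the tool goes at most 50 mm and 8.59 degrees, less where a joint would pass 70% of its speed; a pose out of reach is approached as far as the arm can. A call with a gripper value outside its range is refused whole. The fingers move at their own pace and stop on an object; the grip force is fixed at half the most. Time passes only in rows, so rows that do not move let the fingers close. It gives the time, the measured TCP pose, the force, the opening and the grip force at its end, in the units of the state.
- robot.get_obs(): the state, without advancing time (a new reading comes with each control period).
- robot.snapshot(name): name is "scene" or "top" or "wrist"; returns the picture (420x560x3 uint8, blue, green, red); there is no depth.
- robot.get_calibration(name): a dict with "vfov" (degrees; the focal length in pixels is half the picture's height over the tangent of half this angle, whatever the lens; pixels are square), "cx", "cy" (the principal point, pixels), "T" (4x4, takes a point from camera to world coordinates). Camera axes: x right, y down, z forward; pixel columns grow to the right and rows downward; lengths in m; the calibration is good to about 2 mm. A picture is of the moment at which its call begins: read the wrist's pose just before it. get_calibration takes no time and is no camera call; for the wrist camera it gives the pose at the moment of the call.
- robot.close_job(): hands the job in; it is judged then, once.
The state is a dict: "time": time; "joint_positions": joint angles; "qvel": joint speeds; "joint_torque": joint torques, N m; "tool_pos": TCP position; "ee_rot": TCP orientation; "wrist_force": force on the tool from outside, world axes, zero at the start; "wrist_torque": the same for the moment, N m; "width": finger opening in m; "finger_force": force on a finger pad.
Only numpy, scipy, OpenCV 4.12 (cv2) and the standard library are available. Lean on these libraries where they do the work, as an engineer would, in place of code of your own. Each camera call takes 0.05 s, during which the arm holds its last target. There are 200 camera calls.

TASK

First swing the fixture's hinged keeper bar shut across the foot of the sloped bed until it is fully home past its spring catch. Then pick up the steel tee plate by its upright web, tilt it to match the slope and hold it flush on the bed: underside flat on the sloping face, centred across it, square to the keeper bar, with its lower edge against the bar or within a few millimetres of it. Press it down gently but firmly, like a steady hand (about 5 to 25 N, never hard), and finish while still gripping and pressing it there; leave the tilt of the bed, the small packs and the tape rolls as they are.

Things in the scene. Friction and masses are not known exactly. Their poses are not given: they have to be found in the camera images.
- fixture: Tilting-bed fixture bolted to the bench: dark steel base plate 175 x 190 x 14 mm. Origin on the bench top under the middle of the bed's hinge line (the foot of the slope); its x points level, away from the robot at yaw 0, the way the slope rises; its y runs along the hinge line; z up. The base reaches from x = -35 to +140 mm, y = +-95 mm. Two upright quadrant plates stand beside the bed at y = +-64.5 mm, up to 93 mm above the bench at x = 60 to 98 mm.
- bed (a joint): Tilt of the bed's sloping face from level, rad (about 0.22 to 0.52), rising toward the fixture's +x about the hinge line 26 mm above the bench. It is clamped: it stays where it is.
- bed_foot (a point): Middle of the hinge line, in the plane of the bed's sloping top face, 26 mm above the bench and straight above the fixture's origin. Its axes are the bed's: x up the slope, y along the hinge line, z out of the face. The bed is an aluminium plate 112 mm wide (y = +-56 mm) whose face reaches from x = 3 to 115 mm.
- keeper (a joint): Angle of the keeper bar, rad: 0 = fully shut (hard stop, bar parallel to the fixture's y, across the foot of the bed), growing as it swings level toward the robot (about 1.1 to 1.5 at the start). Its hinge is upright, has slight friction and stays where left. A spring ball catch must be overridden at about 0.07 rad when shutting, taking roughly 4 to 8 N at the knob; below 0.04 rad the catch holds it.
- keeper_hinge (a point): On the keeper's upright hinge axis, 30.5 mm above the bench, at fixture x = -6, y = +77 mm. The hinge boss is 19 mm across and its top is 47 mm above the bench. The keeper is a steel bar 12 mm thick and 17 mm high (22 to 39 mm above the bench) that reaches 155 mm from the hinge axis. With keeper angle t the bar points from here along (-sin t, -cos t) in the fixture's x, y. Shut, its far face stands at fixture x = 0.
- keeper_knob (a point): On the axis of the black upright knob near the free end of the keeper bar, 145 mm from the hinge axis, 56 mm above the bench: a stem 12 mm across from the bar's top (39 mm above the bench) up to a head 17 mm across, top at 75 mm above the bench.
- tee_plate: The part to hold: a steel plate 70 (x) x 84 (y) x 6 mm, 0.18 kg, with an upright web on its top in the middle, 36 mm long (along x), 16 mm thick (along y), its top 40 mm above the underside. Origin at the centre of the underside, z toward the web. Lies flat on the bench at the start. Either way round (half turn) is right. It goes on the bed with its 84 mm side along the keeper bar, so held against the bar its origin is 36 to 40 mm up the slope from bed_foot.
- pack_striped: Bystander: small white and red striped carton 50 x 62 x 45 mm, origin at the centre of its underside.
- tape_clear: Bystander: roll of tape lying flat, 105 mm across and 49 mm high, origin at the centre of its underside.
- pack_kraft: Bystander: small brown carton 60 x 85 x 50 mm, origin at the centre of its underside.
- bed_top (a point): Middle of the bed's upper edge, in the plane of the sloping face, 112 mm up the slope from bed_foot; axes as bed_foot's.
There are look-alikes about, which are no part of the job. Leave any pink, purple or yellow look-alike of the tee_plate alone.

How it is judged:
By the outcome, as a careful person would: the job done as asked, in the order asked, and still so for the second after the job is handed in, while the arm keeps its last pose, push and grip.
It also fails if it takes over 67 s, if anything falls off the work surface, if the arm or the gripper's body presses on something with over 40 N, if the wrist force passes 120 N, or if a joint passes its speed limit or range.

## Working session

There is one attempt and no reset: what is moved stays moved. The work goes in short steps, Python scripts to look and compute and a tool call to move; the robot and the scene stay as the last step left them, time stands still between calls to the robot, and variables do not carry over. Pictures are saved under pics/ and viewed, at most 10 in all, crops included, and the job is handed in when it is done.

Besides the shell and the picture viewer there is one more tool, called after "Request:" as a command line: name --argument value ..., lists and objects as JSON in quotes. carry_out: Moves the arm, as the interface text tells. Its arguments: {"type":"object","properties":{"increments":{"type":"array","items":{"type":"array"}}},"required":["increments"]}

```bash
mkdir -p pics; ls
python3 - <<'E'
from bench import robot
import cv2,numpy as np
a=robot.snapshot("scene");b=robot.snapshot("top")
cv2.imwrite("pics/scene0.png",a);cv2.imwrite("pics/top0.png",b)
for n in("scene","top"):
    c=robot.get_calibration(n);print(n,c["vfov"],c["cx"],c["cy"],np.round(c["T"],3).tolist())
print(robot.get_obs())
E
```

```text
pics
scene 46.31638911133186 275.53220425864396 205.6093753470928 [[0.735, -0.409, 0.541, -0.371], [-0.678, -0.448, 0.583, -1.124], [0.004, -0.795, -0.606, 1.102], [0.0, 0.0, 0.0, 1.0]]
top 45.66550496565524 284.539501019662 209.86566763074921 [[0.007, -0.997, 0.076, 0.421], [-1.0, -0.007, -0.001, -0.119], [0.001, -0.076, -0.997, 1.9], [0.0, 0.0, 0.0, 1.0]]
{'time': 0.1, 'joint_positions': array([-1.30409694e+00,  8.78911255e-02,  1.37211935e+00, -1.12527071e-05,
        1.68360084e+00, -1.03093452e-01]), 'qvel': array([ 0.00085678, -0.00108643, -0.00235354,  0.00011734,  0.00050765,
       -0.0002242 ]), 'joint_torque': array([ 2.23816241e-03, -3.41253805e+01, -3.03301728e+01,  7.20532774e-02,
        3.05089960e-02, -9.56471331e-05]), 'tool_pos': array([ 0.19863074, -0.51228641,  0.17970756]), 'ee_rot': array([-3.13958356e+00, -1.96618237e-04,  3.69791389e-01]), 'wrist_force': array([-0.03240729,  0.42234907,  0.0176333 ]), 'wrist_torque': array([ 0.00393141,  0.00113113, -0.01003887]), 'finger_force': 0.0, 'width': 0.09373960222722098}
```

View pics/scene0.png

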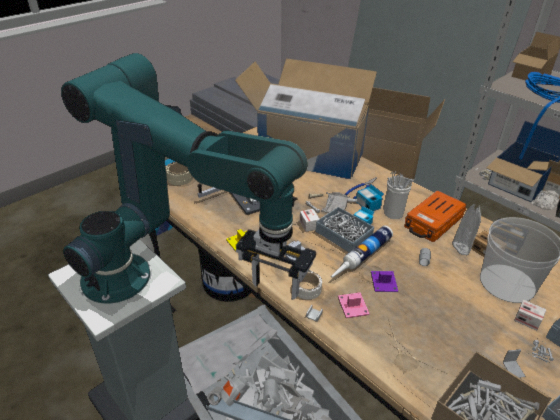

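View pics/top0.png

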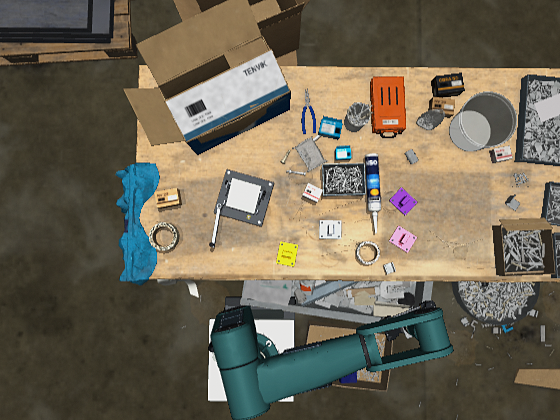

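The scene view shows the arm over the bench. In the top view, the fixture is near (242,195) and the open keeper runs from its hinge at about (220,203) to its knob at about (212,245). The grey tee is near (330,229), with yellow, pink and purple look-alikes around it. Next I measure these and enlarge a crop.

```bash
cat > h.py <<'E'
from bench import robot
import cv2,numpy as np
from scipy.spatial.transform import Rotation as R
def ray(cal,u,v,z):
    f=210/np.tan(np.radians(cal["vfov"]/2));T=np.array(cal["T"])
    d=T[:3,:3]@np.array([(u-cal["cx"])/f,(v-cal["cy"])/f,1.]);o=T[:3,3]
    return o+d*(z-o[2])/d[2]
def proj(cal,p):
    f=210/np.tan(np.radians(cal["vfov"]/2));T=np.array(cal["T"])
    q=T[:3,:3].T@(np.asarray(p)-T[:3,3]);return f*q[0]/q[2]+cal["cx"],f*q[1]/q[2]+cal["cy"]
E
python3 - <<'E'
from h import *
b=cv2.imread("pics/top0.png");c=robot.get_calibration("top")
cv2.imwrite("pics/top0c.png",cv2.resize(b[150:280,140:360],None,fx=3.6,fy=3.6,interpolation=cv2.INTER_CUBIC))
for n,u,v,z in(("fix",242,195,.02),("hinge",220,203,.047),("knob",212,245,.075),("tee",330,229,.006),("kraft?",168,197,.05),("stripe?",312,192,.045),("tape",163,237,.049)):print(n,ray(c,u,v,z).round(3))
E
```

```text
fix [0.619 0.041 0.02 ]
hinge [0.585 0.12  0.047]
knob [0.429 0.143 0.075]
tee [ 0.493 -0.294  0.006]
kraft? [0.606 0.314 0.05 ]
stripe? [ 0.629 -0.223  0.045]
tape [0.457 0.329 0.049]
```

View pics/top0c.png

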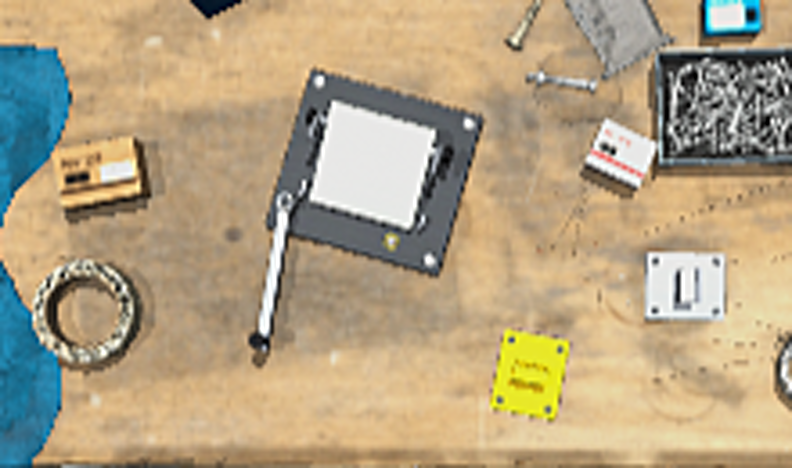

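The crop confirms the layout. The fixture base corners are near (313,70), (482,118), (437,272) and (270,225), so yaw is about -0.28. The hinge is at (285,201), the knob at (260,343) with t about 1.47, and the tee at (685,287) with its 84 mm side along world y. Next I check the wrist camera mount and work out a move to look from above.

```bash
cat >> h.py <<'E'
def plan(p,yaw):
    o=robot.get_obs();r,pt,y=o["ee_rot"];M=R.from_euler("xyz",[r,pt,y]).as_matrix()
    d=M.T@(np.asarray(p)-o["tool_pos"])*1000
    tw=-np.degrees((yaw-y+np.pi)%(2*np.pi)-np.pi)
    print("shift",d.round(1),"twist",round(tw,2),"pos",o["tool_pos"].round(4),"rot",o["ee_rot"].round(4),"F",o["wrist_force"].round(1),"w",round(o["width"],4),"t",round(o["time"],2))
E
python3 - <<'E'
from h import *
c=robot.get_calibration("wrist");o=robot.get_obs()
M=R.from_euler("xyz",o["ee_rot"]).as_matrix();T=np.array(c["T"])
print(c["vfov"],(M.T@(T[:3,3]-o["tool_pos"])).round(4),(M.T@T[:3,:3]).round(3))
plan([.44,-.29,.33],0.0)
plan([.48,.06,.40],-.18)
E
```

```text
61.23475292151307 [ 0.0759 -0.0011 -0.2027] [[ 0.    -0.966 -0.259]
 [ 1.    -0.     0.   ]
 [-0.    -0.259  0.966]]
shift [ 305.4 -120.3 -150. ] twist 21.19 pos [ 0.1986 -0.5123  0.1797] rot [-3.1396e+00 -2.0000e-04  3.6980e-01] F [-0.   0.4  0. ] w 0.0937 t 0.1
shift [ 469.2 -432.4 -219.3] twist 31.5 pos [ 0.1986 -0.5123  0.1797] rot [-3.1396e+00 -2.0000e-04  3.6980e-01] F [-0.   0.4  0. ] w 0.0937 t 0.1
```

Request:
carry_out --increments '[[0,[33,-12,-30],2.5],[0,[33,-12,-30],2.5],[0,[33,-12,-30],2.5],[0,[38,-14,-20],2.5],[0,[38,-14,-20],2.5],[0,[38,-14,-20],2.5],[0,[38,-14,0],3],[0,[38,-14,0],3]]'

```text
time: 0.9
tool_pos: [0.4595, -0.3487, 0.3317]
ee_rot: [3.14, -0.001, 0.001]
wrist_force: [0.5, -0.3, 0.5]
width: 0.0941
finger_force: 0.0
```

```bash
cat > look.py <<'E'
from h import *
import sys,json
c=robot.get_calibration("wrist");a=robot.snapshot("wrist");n=sys.argv[1]
cv2.imwrite(f"pics/{n}.png",a);json.dump({k:np.array(v).tolist() for k,v in c.items()},open(n+".json","w"))
E
python3 look.py w1
python3 - <<'E'
from h import *
plan([.46,.06,.40],-.18)
E
```

```text
shift [  -1.4 -405.8  -69.2] twist 10.7 pos [ 0.4643 -0.3456  0.3295] rot [-3.1383e+00 -3.0000e-03  6.8000e-03] F [ 0.1  1.5 -2.3] w 0.094 t 0.95
```

View pics/w1.png

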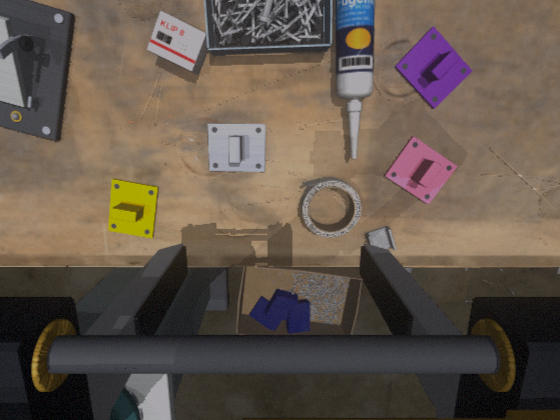

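The wrist view shows the grey tee at about (237,148), with its web at (235,149). The bar-like fixture edge is at top left, and the yellow, pink and purple look-alikes are well clear. I measure the tee and head for the fixture.

Run:
```python
from h import *
import json
a=cv2.imread("pics/w1.png");c=json.load(open("w1.json"))
hsv=cv2.cvtColor(a,cv2.COLOR_BGR2HSV)
x0,y0=195,110;m=((hsv[...,1]<60)&(hsv[...,2]>110)).astype(np.uint8)*255
m=cv2.morphologyEx(m[y0:190,x0:280],cv2.MORPH_CLOSE,np.ones((5,5)))
k=max(cv2.findContours(m,0,2)[0],key=cv2.contourArea)
P=np.array([ray(c,u+x0,v+y0,.006)[:2] for u,v in k[:,0]],np.float32)*1000
r=cv2.minAreaRect(P);print(r,P.min(0),P.max(0))
```

```text
((499.7489929199219, -285.4703369140625), (87.75645446777344, 101.6960678100586), 0.061900973320007324) [ 455.83646 -336.292  ] [ 543.62964 -234.60516]
```

Request:
carry_out --increments '[[0,[0,-46,-15],1.3],[0,[0,-46,-15],1.3],[0,[0,-46,-15],1.3],[0,[0,-46,-15],1.3],[0,[0,-46,-9],1.3],[0,[0,-46,0],1.4],[0,[0,-46,0],1.4],[0,[0,-46,0],1.4]]'

```text
time: 1.75
tool_pos: [0.4859, 0.0184, 0.3996]
ee_rot: [3.141, 0.0, -0.185]
wrist_force: [0.6, 0.3, -0.7]
width: 0.0941
finger_force: 0.0
```

```bash
python3 look.py w2
```

```text
(no output)
```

View pics/w2.png

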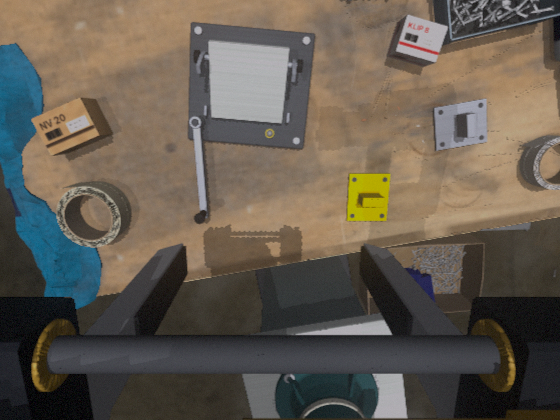

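The second wrist view shows the base plate corners near (193,23), (313,33), (302,149) and (188,143). The keeper hinge is at (195,122), the knob at (201,215), the white bed at (250,80) and the tee at (461,125). I measure all of these.

```bash
cat > meas.py <<'E'
from h import *
import json
def tee(n,x0,x1,y0,y1):
    a=cv2.imread(f"pics/{n}.png");c=json.load(open(n+".json"));h=cv2.cvtColor(a,cv2.COLOR_BGR2HSV)[y0:y1,x0:x1]
    m=((h[...,1]<45)&(h[...,2]>110)).astype(np.uint8)*255
    m=cv2.morphologyEx(m,cv2.MORPH_OPEN,np.ones((3,3)))
    k=max(cv2.findContours(m,0,2)[0],key=cv2.contourArea)
    P=np.array([ray(c,u+x0,v+y0,.006)[:2] for u,v in k[:,0]],np.float32)*1000
    print("tee",n,cv2.minAreaRect(P))
def fix(n,x0,x1,y0,y1):
    a=cv2.imread(f"pics/{n}.png");c=json.load(open(n+".json"));h=cv2.cvtColor(a,cv2.COLOR_BGR2HSV)[y0:y1,x0:x1]
    for th in(85,105):
        m=((h[...,1]<70)&(h[...,2]<th)).astype(np.uint8)*255
        m=cv2.morphologyEx(m,cv2.MORPH_OPEN,np.ones((5,5)))
        k=max(cv2.findContours(m,0,2)[0],key=cv2.contourArea)
        P=np.array([ray(c,u+x0,v+y0,.014)[:2] for u,v in k[:,0]],np.float32)*1000
        r=cv2.minAreaRect(P);print("fix",th,r,cv2.boxPoints(r).round(0).tolist())
    m=((h[...,1]<40)&(h[...,2]>150)).astype(np.uint8)*255
    m=cv2.morphologyEx(m,cv2.MORPH_OPEN,np.ones((15,15)))
    k=max(cv2.findContours(m,0,2)[0],key=cv2.contourArea)
    q=cv2.approxPolyDP(k,6,True)[:,0]+[x0,y0];print("bed px",q.tolist())
E
python3 - <<'E'
from meas import *
tee("w1",200,275,115,182);tee("w2",425,500,92,158)
fix("w2",175,330,12,162)
c=json.load(open("w2.json"))
H=ray(c,195,122,.047);K=ray(c,201,214,.075);print(H,K,np.linalg.norm((H-K)[:2]))
E
```

```text
tee w1 ((490.7012023925781, -293.88427734375), (84.51163482666016, 69.89083862304688), 89.7411117553711)
tee w2 ((490.7744140625, -293.16656494140625), (84.12652587890625, 70.46929168701172), 89.54190063476562)
fix 85 ((561.0187377929688, 118.1097640991211), (11.36966609954834, 39.77972412109375), 76.7112045288086) [[540.0, 117.0], [579.0, 108.0], [582.0, 119.0], [543.0, 128.0]]
fix 105 ((607.7017211914062, 35.07561492919922), (188.72642517089844, 175.90867614746094), 74.64344024658203) [[498.0, -33.0], [668.0, -79.0], [718.0, 103.0], [548.0, 149.0]]
bed px [[209, 43], [212, 116], [280, 121], [287, 48]]
[0.57312318 0.12367558 0.047     ] [0.43699161 0.14158087 0.075     ] 0.13730405276908283
```

```bash
cat > geo.py <<'E'
from meas import *
y=np.radians(-15.36);O=np.array([.5571,.0490])
ex=np.array([np.cos(y),np.sin(y)]);ey=np.array([-np.sin(y),np.cos(y)])
def W(x,yy,z=0): return np.r_[O+ex*x+ey*yy,z]
E
python3 - <<'E'
from geo import *
c=json.load(open("w2.json"));H=W(-.006,.077)
for t in(1.35,1.43,1.5): print(t,np.round(proj(c,W(-.006-.145*np.sin(t),.077-.145*np.cos(t),.075)),1))
for b in(.22,.3,.4,.5): print(b,[np.round(proj(c,W(.115*np.cos(b),s*.056,.026+.115*np.sin(b))),1) for s in(1,-1)],np.round(proj(c,W(.003,.056,.027)),1))
plan(W(-.006-.145*np.sin(1.43),.077-.145*np.cos(1.43),.12),-.13)
E
```

```text
1.35 [208.8 219.1]
1.43 [201.3 219.8]
1.5 [194.8 219.9]
0.22 [array([210.8,  39.1]), array([289.2,  46.2])] [210.8 118.1]
0.3 [array([209.7,  39.6]), array([289.3,  46.9])] [210.8 118.1]
0.4 [array([208.2,  41.1]), array([289.4,  48.5])] [210.8 118.1]
0.5 [array([206.8,  43.6]), array([289.4,  51.1])] [210.8 118.1]
shift [ -77.8 -105.   279.7] twist -2.59 pos [0.4863 0.0249 0.3991] rot [-3.1368e+00  1.5000e-03 -1.7520e-01] F [-1.2  2.   0.5] w 0.0938 t 1.8
```

Request:
carry_out --increments '[[150,[-10,-13,30],-0.3],[150,[-10,-13,30],-0.3],[150,[-10,-13,35],-0.3],[150,[-10,-13,35],-0.3],[150,[-10,-13,35],-0.3],[150,[-10,-13,35],-0.3],[150,[-9,-13,35],-0.3],[150,[-9,-14,35],-0.5]]'

```text
time: 2.6
tool_pos: [0.4257, 0.1332, 0.1279]
ee_rot: [3.141, 0.001, -0.138]
wrist_force: [0.5, 0.2, -0.2]
width: 0.0388
finger_force: 0.0
```

```bash
python3 - <<'E'
from geo import *
plan(W(-.006-.145*np.sin(1.43),.077-.145*np.cos(1.43),.058),-.13)
E
python3 look.py w3
```

```text
shift [  0.8 -10.3  69.9] twist -0.44 pos [0.4257 0.1332 0.1279] rot [ 3.1412e+00  6.0000e-04 -1.3770e-01] F [ 0.5  0.2 -0.2] w 0.0388 t 2.6
```

View pics/w3.png

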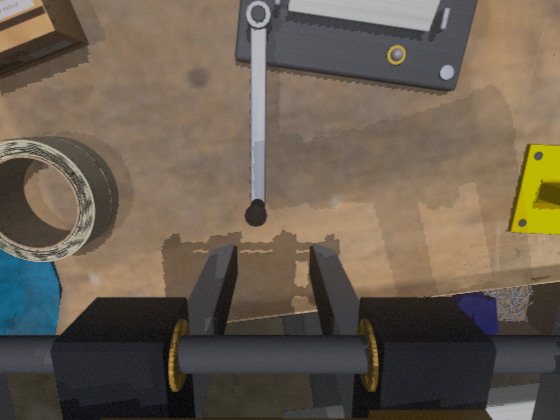

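The close view shows the knob at (256,213), hinge at (258,13), and jaw centre near column 275, so the knob lies to the left.

Run:
```python
from geo import *
c=json.load(open("w3.json"));
K=ray(c,256,213,.070);H=ray(c,258.5,13,.047);print(K,H,W(-.006,.077),np.linalg.norm((K-H)[:2]))
plan([K[0],K[1],.058],-.13)
c=robot.get_calibration("wrist"); print(np.round(proj(c,[.4257,.1332,.114])))
```

```text
[0.43154176 0.1466383  0.07      ] [0.5726756  0.12454041 0.047     ] [0.57171031 0.1248389  0.        ] 0.14285334682336312
shift [ 10.8 -14.   62.5] twist -0.31 pos [0.4199 0.1343 0.1207] rot [ 3.139   0.0147 -0.1354] F [-3.3  0.8 -3.8] w 0.0385 t 2.65
[275. 232.]
```

Request:
carry_out --increments '[[150,[8,-12,0],0.5],[150,[0,0,0],0],[150,[0,0,0],0]]'

```text
time: 2.95
tool_pos: [0.4385, 0.1439, 0.1324]
ee_rot: [-3.141, -0.004, -0.147]
wrist_force: [-0.4, -0.3, 0.4]
width: 0.0383
finger_force: 0.0
```

Run:
```python
from geo import *
plan([.4295,.1462,.058],-.155)
```

```text
shift [-9.5 -0.9 74.3] twist 0.46 pos [0.4385 0.1439 0.1324] rot [-3.1406 -0.0043 -0.147 ] F [-0.4 -0.3  0.4] w 0.0383 t 2.95
```

Request:
carry_out --increments '[[150,[-9,-1,0],0.5],[150,[0,0,25],0],[150,[0,0,25],0],[150,[0,0,24],0],[180,[0,0,0],0],[180,[0,0,0],0],[180,[0,0,0],0]]'

```text
time: 3.65
tool_pos: [0.4288, 0.1464, 0.0579]
ee_rot: [-3.14, -0.004, -0.156]
wrist_force: [-0.0, 0.3, 0.1]
width: 0.0274
finger_force: 0.0
```

Run:
```python
from geo import *
plan([.4295,.1462,.058],-.155)
```

```text
shift [ 0.7  0.1 -0.1] twist -0.05 pos [0.4288 0.1464 0.0579] rot [-3.1404 -0.0035 -0.1559] F [-0.   0.3  0.1] w 0.0274 t 3.65
```

Request:
carry_out --increments '[[180,[0.5,12.6,0],-5],[180,[0.6,12.6,0],-5],[180,[0.5,12.6,0],-5],[180,[0.6,12.6,0],-5],[180,[0.5,12.6,0],-5],[180,[0.6,12.6,0],-5],[180,[0.5,12.6,0],-5],[180,[0,0,0],0]]'

```text
time: 4.45
tool_pos: [0.442, 0.0593, 0.0577]
ee_rot: [3.14, -0.003, 0.453]
wrist_force: [-0.2, -0.6, -0.5]
width: 0.0274
finger_force: 0.0
```

```bash
cat > arc.py <<'E'
from geo import *
o=robot.get_obs();d=o["tool_pos"][:2]-W(-.006,.077)[:2]
print("r",np.linalg.norm(d),"t",np.arctan2(-d@ex,-d@ey),"yaw->t",np.pi/2+y-o["ee_rot"][2],"F in fix xy",o["wrist_force"][:2]@ex,o["wrist_force"][:2]@ey,o["tool_pos"])
E
python3 arc.py
```

```text
r 0.14532520100230512 t 0.8346610391238795 yaw->t 0.8496313046561401 F in fix xy -0.03775588202052824 -0.6008512484108128 [0.44201505 0.05927554 0.05770242]
```

Request:
carry_out --increments '[[180,[0.5,12.6,0],-5],[180,[0.6,12.6,0],-5],[180,[0.5,12.6,0],-5],[180,[0.6,12.6,0],-5],[180,[0.5,12.6,0],-5],[180,[0.6,12.6,0],-5],[180,[0.5,12.6,0],-5],[180,[0,0,0],0]]'

```text
time: 5.25
tool_pos: [0.5017, -0.0029, 0.0569]
ee_rot: [3.139, -0.001, 1.064]
wrist_force: [-0.5, 0.0, -0.1]
width: 0.0278
finger_force: 0.0
```

```bash
python3 arc.py
```

```text
r 0.14566875112124933 t 0.2331432876539633 yaw->t 0.23906356079705926 F in fix xy -0.4454866688466105 -0.11127076084680892 [ 0.50171633 -0.00291175  0.05691137]
```

Request:
carry_out --increments '[[180,[0.3,8,0],-3.2],[180,[0.3,8,0],-3.2],[180,[0.2,6,0],-2.4],[180,[0,4,0],-1.5],[180,[0,3,0],-1],[180,[0,2,0],0],[180,[0,2,0],0],[180,[0,0,0],0]]'

```text
time: 6.05
tool_pos: [0.5308, -0.0152, 0.0558]
ee_rot: [3.142, 0.0, 1.263]
wrist_force: [0.0, 0.9, 0.1]
width: 0.0275
finger_force: 0.0
```

```bash
python3 arc.py
```

```text
r 0.14586044574966273 t 0.016231421173017534 yaw->t 0.03990397484851238 F in fix xy -0.23785082526391685 0.8880450770457043 [ 0.53079659 -0.01516588  0.05581993]
```

Request:
carry_out --increments '[[180,[0,2,0],0],[180,[0,2,0],0],[180,[0,1,0],0],[180,[0,0,0],0]]'

```text
time: 6.45
tool_pos: [0.5356, -0.0168, 0.0558]
ee_rot: [3.142, 0.0, 1.263]
wrist_force: [0.2, -0.4, 0.5]
width: 0.0278
finger_force: 0.0
```

```bash
python3 arc.py
```

```text
r 0.14616557677066042 t -0.018455913866160124 yaw->t 0.039438873383234485 F in fix xy 0.32558671475840534 -0.3168831818405688 [ 0.53560124 -0.01679623  0.05575372]
```

Request:
carry_out --increments '[[180,[0,1.5,0],0],[180,[0,1.5,0],0],[180,[0,0,0],0]]'

```text
time: 6.75
tool_pos: [0.5385, -0.0177, 0.0558]
ee_rot: [3.141, 0.0, 1.263]
wrist_force: [0.5, -0.6, -0.1]
width: 0.0276
finger_force: 0.0
```

```bash
python3 arc.py
```

```text
r 0.14635285821987143 t -0.03933027021064194 yaw->t 0.039440441122964076 F in fix xy 0.6466255011397684 -0.4565101473798952 [ 0.53852297 -0.01770148  0.05577164]
```

Request:
carry_out --increments '[[180,[0,1.5,0],0],[180,[0,1.5,0],0],[180,[0,0,0],0]]'

```text
time: 7.05
tool_pos: [0.5414, -0.0186, 0.0558]
ee_rot: [3.141, 0.0, 1.263]
wrist_force: [-0.0, -0.7, 0.4]
width: 0.0277
finger_force: 0.0
```

```bash
python3 arc.py; python3 look.py w4
```

```text
r 0.14663159188985497 t -0.059884527444627265 yaw->t 0.03936544905494177 F in fix xy 0.17527118895121913 -0.648504896517871 [ 0.54140197 -0.01862618  0.05577037]
```

View pics/w4.png

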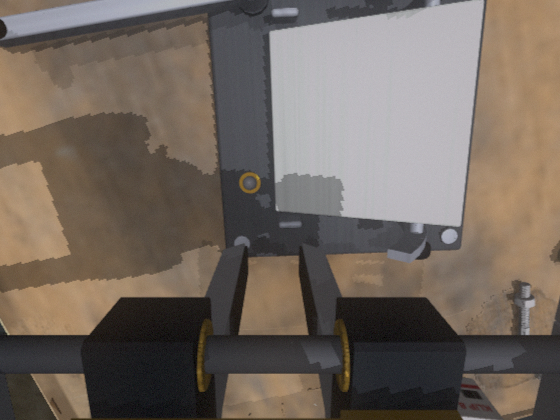

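The keeper is still open. The bar runs from its hinge near (250,3) to a dark end at about (3,28), so the fingers did not carry it. I check where the keeper really is and step back for a view.

Run:
```python
from geo import *
c=json.load(open("w4.json"));H=W(-.006,.077)
for t in(1.35,1.42,1.46,1.5,1.55):
  q=lambda r,z:np.round(proj(c,W(-.006-r*np.sin(t),.077-r*np.cos(t),z)))
  print(t,"knobtop",q(.145,.075),"knob base",q(.145,.039),"bar mid",q(.07,.039))
print("H",np.round(proj(c,W(-.006,.077,.047))), "bolt",np.round(proj(c,W(-.025,-.085,.014))))
g=cv2.cvtColor(cv2.imread("pics/w4.png"),cv2.COLOR_BGR2GRAY)
for u in(30,100,170): print(u,np.r_[0:60][g[:60,u]>130])
c=json.load(open("w3.json"));print(np.round(proj(c,[.4288,.1464,.044])),np.round(proj(c,[.4288,.1464,.075])))
```

```text
1.35 knobtop [-52.  46.] knob base [ 4. 58.] bar mid [127.  21.]
1.42 knobtop [-61.  23.] knob base [-4. 39.] bar mid [124.  11.]
1.46 knobtop [-67.  10.] knob base [-7. 28.] bar mid [122.   6.]
1.5 knobtop [-71.  -4.] knob base [-11.  17.] bar mid [121.   0.]
1.55 knobtop [-77. -22.] knob base [-15.   2.] bar mid [120.  -7.]
H [246. -21.] bolt [236. 248.]
30 [12 13 14 15 16 17 18 19 20 21 22 23 24 25 26 27 28 29 30 31 32 33]
100 [ 0  1  2  3  4  5  6  7  8  9 10 11 12 13 14 15 16 17 18 19 20 21]
170 [0 1 2 3 4 5 6 7 8 9]
[258. 208.] [257. 218.]
```

Run:
```python
from geo import *
print(robot.tcp_to_tips,[a for a in dir(robot) if not a.startswith("__")])
g=cv2.imread("pics/w4.png")
cv2.imwrite("pics/w4c.png",cv2.resize(g[180:330,180:370],None,fx=4,fy=4,interpolation=cv2.INTER_CUBIC))
```

```text
0.014 ['IKError', 'close_job', 'get_calibration', 'get_obs', 'snapshot', 'tcp_to_tips']
```

View pics/w4c.png

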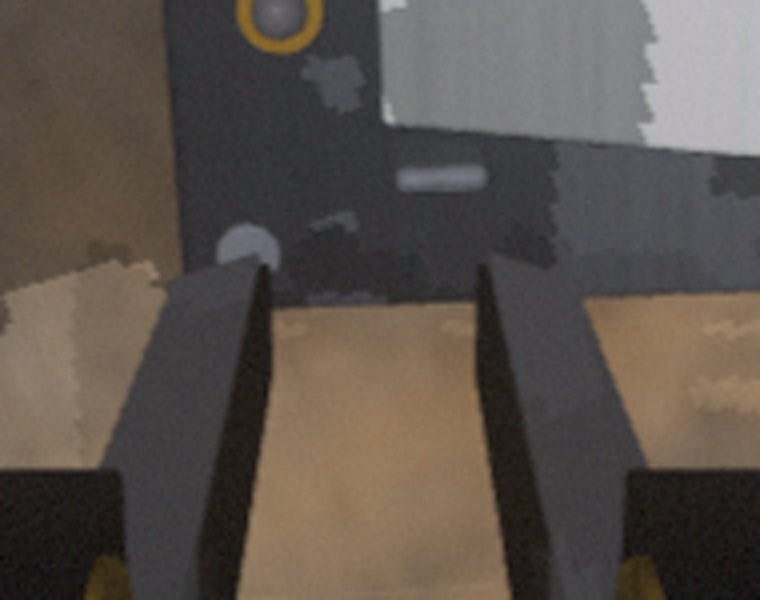

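The finger ends look 20–40 mm shorter than assumed, judging by the jaw gap in pixels against the measured opening. That would put the tips above the knob during the swing. I will touch bare bench to find the real tip height.

Run:
```python
from geo import *
plan([.44,.05,.056],.40)
```

```text
shift [  34.7 -117.3   -0.2] twist 49.47 pos [ 0.5413 -0.0186  0.0558] rot [3.1415e+00 1.0000e-04 1.2634e+00] F [-0.5 -0.2  0.1] w 0.0279 t 7.1
```

Request:
carry_out --increments '[[180,[1,-17.5,0],7],[180,[1,-17.5,0],7],[180,[1,-17.5,0],7],[180,[1,-17.5,0],7],[180,[1,-17.5,0],7],[180,[1,-17.5,0],7],[180,[1,-17.5,0],7],[180,[0,0,0],0]]'

```text
time: 7.9
tool_pos: [0.4517, 0.0621, 0.0558]
ee_rot: [-3.141, -0.0, 0.411]
wrist_force: [-0.1, -0.3, -0.7]
width: 0.0279
finger_force: 0.0
```

Request:
carry_out --increments '[[180,[0,0,10],0],[180,[0,0,10],0],[180,[0,0,10],0],[180,[0,0,4],0],[180,[0,0,0],0]]'

```text
time: 8.4
tool_pos: [0.4516, 0.0606, 0.0203]
ee_rot: [-3.141, 0.003, 0.408]
wrist_force: [-0.3, -0.8, -1.1]
width: 0.0276
finger_force: 0.0
```

Request:
carry_out --increments '[[180,[0,0,3],0],[180,[0,0,2],0],[180,[0,0,0],0]]'

```text
time: 8.7
tool_pos: [0.4526, 0.0609, 0.0167]
ee_rot: [3.141, -0.0, 0.408]
wrist_force: [-0.8, -0.7, 0.6]
width: 0.0273
finger_force: 0.0
```

Still free, tips should be within 3 mm of the bench by the spec. I continue in small steps.

Request:
carry_out --increments '[[180,[0,0,2],0],[180,[0,0,2],0],[180,[0,0,0],0]]'

```text
time: 9.0
tool_pos: [0.4523, 0.0609, 0.0125]
ee_rot: [-3.141, 0.0, 0.408]
wrist_force: [-1.3, -0.6, -0.0]
width: 0.0277
finger_force: 0.0
```

Request:
carry_out --increments '[[180,[0,0,2],0],[180,[0,0,1],0],[180,[0,0,0],0]]'

```text
time: 9.3
tool_pos: [0.4524, 0.0609, 0.0095]
ee_rot: [-3.142, 0.0, 0.408]
wrist_force: [0.5, -0.4, -0.0]
width: 0.0275
finger_force: 0.0
```

Request:
carry_out --increments '[[180,[0,0,3],0],[180,[0,0,2],0],[180,[0,0,0],0]]'

```text
time: 9.6
tool_pos: [0.4522, 0.0609, 0.0043]
ee_rot: [-3.141, 0.001, 0.408]
wrist_force: [-0.6, 0.2, -0.1]
width: 0.0278
finger_force: 0.0
```

Request:
carry_out --increments '[[180,[0,0,3],0],[180,[0,0,2],0],[180,[0,0,0],0]]'

```text
time: 9.9
tool_pos: [0.4522, 0.0609, -0.0007]
ee_rot: [-3.141, 0.001, 0.408]
wrist_force: [-1.4, 0.2, -0.3]
width: 0.0275
finger_force: 0.0
```

Request:
carry_out --increments '[[180,[0,0,3],0],[180,[0,0,2],0],[180,[0,0,0],0]]'

```text
time: 10.2
tool_pos: [0.4522, 0.0609, -0.0057]
ee_rot: [-3.141, 0.001, 0.408]
wrist_force: [0.7, -0.2, 0.1]
width: 0.0275
finger_force: 0.0
```

Request:
carry_out --increments '[[180,[0,0,3],0],[180,[0,0,2],0],[180,[0,0,0],0]]'

```text
time: 10.5
tool_pos: [0.4522, 0.0609, -0.0107]
ee_rot: [-3.141, 0.001, 0.408]
wrist_force: [-0.1, 0.3, 0.6]
width: 0.0275
finger_force: 0.0
```

Request:
carry_out --increments '[[180,[0,0,2],0],[180,[0,0,2],0],[180,[0,0,0],0]]'

```text
time: 10.8
tool_pos: [0.4522, 0.0609, -0.0146]
ee_rot: [-3.141, 0.001, 0.408]
wrist_force: [-0.7, -0.2, 0.1]
width: 0.0278
finger_force: 0.0
```

Request:
carry_out --increments '[[180,[0,0,2],0],[180,[0,0,2],0],[180,[0,0,0],0]]'

```text
time: 11.1
tool_pos: [0.4522, 0.0609, -0.0186]
ee_rot: [-3.141, 0.001, 0.408]
wrist_force: [-0.5, -0.3, 0.1]
width: 0.0273
finger_force: 0.0
```

Request:
carry_out --increments '[[180,[0,0,2],0],[180,[0,0,1],0],[180,[0,0,0],0]]'

```text
time: 11.4
tool_pos: [0.4524, 0.061, -0.0215]
ee_rot: [-3.142, 0.0, 0.408]
wrist_force: [0.1, 0.2, -0.4]
width: 0.0275
finger_force: 0.0
```

Request:
carry_out --increments '[[180,[0,0,2],0],[180,[0,0,1],0],[180,[0,0,0],0]]'

```text
time: 11.7
tool_pos: [0.4526, 0.0609, -0.0243]
ee_rot: [3.141, 0.0, 0.408]
wrist_force: [0.3, 0.1, -1.1]
width: 0.0274
finger_force: 0.0
```

Run:
```python
from geo import *
a=robot.snapshot("scene");c=robot.get_calibration("scene");o=robot.get_obs()
u,v=map(int,proj(c,o["tool_pos"]));print(u,v,o["tool_pos"],o["wrist_force"])
x0,y0=max(u-65,0),max(v-75,0)
cv2.imwrite("pics/s2.png",cv2.resize(a[y0:y0+100,x0:x0+130],None,fx=6,fy=6,interpolation=cv2.INTER_CUBIC));print(x0,y0)
```

```text
220 213 [ 0.4525637   0.06093494 -0.02425415] [-1.05020572  0.24853033  0.19776795]
155 138
```

View pics/s2.png

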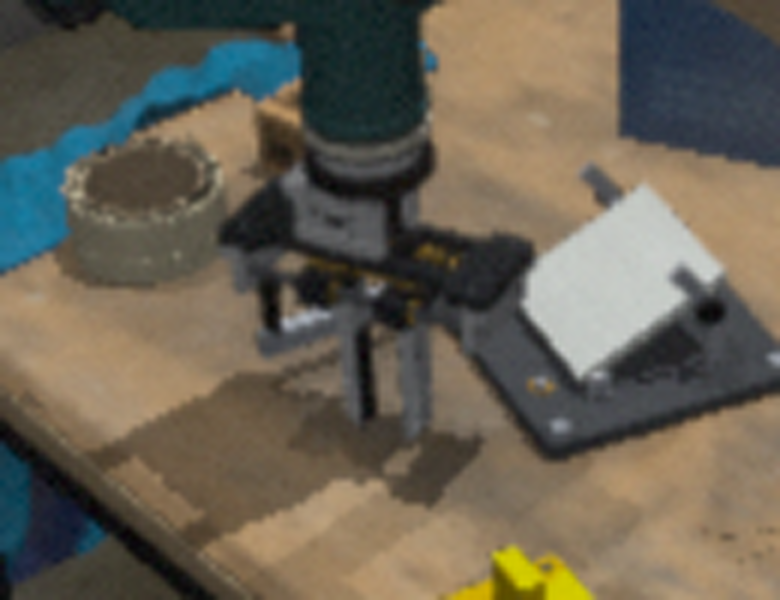

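The side view shows both fingertips near (216,208) and (224,211) in the full picture, just above the bench. The tilted bed and base are clear to the right. I keep feeling down.

Request:
carry_out --increments '[[180,[0,0,2],0],[180,[0,0,1],0],[180,[0,0,0],0]]'

```text
time: 12.05
tool_pos: [0.4528, 0.061, -0.0245]
ee_rot: [3.141, 0.0, 0.408]
wrist_force: [-5.8, -0.8, 15.7]
width: 0.0278
finger_force: 7.8
```

Request:
carry_out --increments '[[180,[0,0,2],0],[180,[0,0,1],0],[180,[0,0,0],0]]'

```text
time: 12.35
tool_pos: [0.4529, 0.061, -0.0247]
ee_rot: [3.141, 0.0, 0.409]
wrist_force: [-13.6, -0.3, 31.9]
width: 0.0276
finger_force: 15.9
```

Request:
carry_out --increments '[[180,[0,0,2],0],[180,[0,0,1],0],[180,[0,0,0],0]]'

```text
time: 12.65
tool_pos: [0.453, 0.061, -0.0248]
ee_rot: [3.141, 0.0, 0.409]
wrist_force: [-19.7, -2.2, 47.9]
width: 0.0276
finger_force: 24.1
```

Contact is at reported TCP z = -0.0243, so tip z = tool z + 0.0243. The tips are shorter than stated, and stiffness is about 5 N/mm. I lift off and go back above the knob.

Request:
carry_out --increments '[[180,[0,0,-25],0],[180,[0,0,-40],0],[180,[0,0,-40],0],[180,[0,0,0],0],[150,[0,0,0],0]]'

```text
time: 13.15
tool_pos: [0.4534, 0.061, 0.0728]
ee_rot: [3.14, -0.003, 0.408]
wrist_force: [-0.7, -0.8, -0.0]
width: 0.0325
finger_force: 0.0
```

Run:
```python
from geo import *
plan([.4295,.1462,.07],-.155)
```

```text
shift [ 11.9 -87.7   2.7] twist 32.27 pos [0.4534 0.061  0.0728] rot [ 3.1404e+00 -2.5000e-03  4.0820e-01] F [-0.7 -0.8 -0. ] w 0.0325 t 13.15
```

Request:
carry_out --increments '[[150,[3,-22,0],0],[150,[3,-22,0],0],[150,[3,-22,1],0],[150,[3,-22,1],0],[150,[0,0,0],8],[150,[0,0,0],8],[150,[0,0,0],8],[150,[0,0,0],8]]'

```text
time: 13.95
tool_pos: [0.4269, 0.1463, 0.0672]
ee_rot: [3.14, 0.004, -0.156]
wrist_force: [-0.4, 0.0, 0.2]
width: 0.0389
finger_force: 0.0
```

Request:
carry_out --increments '[[150,[0,0,0],0],[150,[0,0,0],0]]'

```text
time: 14.15
tool_pos: [0.4276, 0.1463, 0.0681]
ee_rot: [3.14, 0.003, -0.147]
wrist_force: [-0.8, -1.0, 0.1]
width: 0.0388
finger_force: 0.0
```

Run:
```python
from geo import *
plan([.4295,.1462,.021],-.155)
```

```text
shift [ 2.1 -0.3 47.1] twist 0.43 pos [0.4276 0.1463 0.0681] rot [ 3.1404e+00  2.9000e-03 -1.4740e-01] F [-0.8 -1.   0.1] w 0.0388 t 14.15
```

Descend around the knob gently, then narrow the jaws.

Request:
carry_out --increments '[[150,[2,0,8],0.4],[150,[0,0,8],0],[150,[0,0,0],0]]'

```text
time: 14.45
tool_pos: [0.4292, 0.1458, 0.0517]
ee_rot: [3.14, 0.004, -0.157]
wrist_force: [-0.0, -0.9, -0.4]
width: 0.0388
finger_force: 0.0
```

Request:
carry_out --increments '[[150,[0,0,12],0],[150,[0,0,12],0],[150,[0,0,7],0],[180,[0,0,0],0],[180,[0,0,0],0],[180,[0,0,0],0]]'

```text
time: 15.05
tool_pos: [0.4311, 0.1463, 0.0232]
ee_rot: [-3.141, -0.001, -0.157]
wrist_force: [0.3, 0.4, 0.4]
width: 0.0275
finger_force: 0.0
```

Request:
carry_out --increments '[[180,[0.5,12.6,0],-5],[180,[0.6,12.6,0],-5],[180,[0,0,0],0]]'

```text
time: 15.35
tool_pos: [0.4294, 0.1203, 0.0234]
ee_rot: [3.141, -0.001, 0.016]
wrist_force: [-1.1, -0.1, -0.2]
width: 0.0278
finger_force: 0.0
```

```bash
python3 arc.py; python3 look.py w5
python3 - <<'E'
from geo import *
c=json.load(open("w5.json"));
for t in(1.2,1.25,1.3,1.35,1.45): print(t,np.round(proj(c,W(-.006-.05*np.sin(t),.077-.05*np.cos(t),.039))))
g=cv2.cvtColor(cv2.imread("pics/w5.png"),cv2.COLOR_BGR2GRAY);print(g[30,180:400:4])
E
```

```text
r 0.14241971690129193 t 1.2710874086505348 yaw->t 1.28707190690206 F in fix xy -0.9945428830999221 -0.36563581138745455 [0.42936181 0.12033544 0.023388  ]
1.2 [280.  80.]
1.25 [275.  81.]
1.3 [270.  81.]
1.35 [265.  81.]
1.45 [255.  79.]
[132 129 128 127 127 125 129 135 132 133 131 129  51  66  70  78  90  91
  93  66 183 185 189 189 191 156  82  82  80  91  91  89  90  87  87  85
  85  86  86  89  85  85  84  85  84  83  82  85  85  86  85  85  85  83
  84]
```

Run:
```python
from geo import *
c=json.load(open("w5.json"))
g=cv2.cvtColor(cv2.imread("pics/w5.png"),cv2.COLOR_BGR2GRAY)
for v in(81,140,170):
    i=np.where(g[v,200:330]>165)[0]+200;print(v,i.min() if len(i) else None,i.max() if len(i) else None,np.median(i))
for t in(1.25,1.3,1.45): print(t,[np.round(proj(c,W(-.006-r*np.sin(t),.077-r*np.cos(t),.039))) for r in (.05,.09,.11)])
```

```text
81 259 278 268.5
140 259 276 267.5
170 259 276 267.5
1.25 [array([275.,  81.]), array([277., 161.]), array([279., 198.])]
1.3 [array([270.,  81.]), array([269., 161.]), array([268., 198.])]
1.45 [array([255.,  79.]), array([243., 159.]), array([238., 196.])]
```

The keeper is now at t about 1.305 and following the fingers. I continue the arc.

Request:
carry_out --increments '[[180,[0.5,12.6,0],-5],[180,[0.6,12.6,0],-5],[180,[0.5,12.6,0],-5],[180,[0.6,12.6,0],-5],[180,[0.5,12.6,0],-5],[180,[0.6,12.6,0],-5],[180,[0.5,12.6,0],-5],[180,[0,0,0],0]]'

```text
time: 16.2
tool_pos: [0.4574, 0.0382, 0.0231]
ee_rot: [3.141, -0.001, 0.625]
wrist_force: [-0.3, 0.9, 0.6]
width: 0.0279
finger_force: 0.0
```

```bash
python3 arc.py
```

```text
r 0.14346298814900815 t 0.654295440800905 yaw->t 0.6775650773027895 F in fix xy -0.5582600052369806 0.7347478026091808 [0.45736456 0.0381978  0.02313996]
```

Request:
carry_out --increments '[[180,[0.5,12.6,0],-5],[180,[0.6,12.6,0],-5],[180,[0.5,12.6,0],-5],[180,[0.6,12.6,0],-5],[180,[0.5,12.6,0],-5],[180,[0,0,0],0]]'

```text
time: 16.8
tool_pos: [0.5041, -0.0027, 0.0229]
ee_rot: [3.141, -0.0, 1.061]
wrist_force: [0.3, -0.5, -0.2]
width: 0.0276
finger_force: 0.0
```

```bash
python3 arc.py
```

```text
r 0.1443719432683828 t 0.21935597500914966 yaw->t 0.24136583129720668 F in fix xy 0.43905094752261986 -0.38485148548304066 [ 0.50409164 -0.00271883  0.0229295 ]
```

Request:
carry_out --increments '[[180,[0.3,8,0],-3.2],[180,[0.3,8,0],-3.2],[180,[0.2,6,0],-2.4],[180,[0,3,0],-1.2],[180,[0,2,0],-0.8],[180,[0,2,0],-0.8],[180,[0,0,0],0]]'

```text
time: 17.5
tool_pos: [0.5285, -0.013, 0.0226]
ee_rot: [-3.139, -0.001, 1.266]
wrist_force: [-2.8, 1.8, 2.9]
width: 0.0275
finger_force: 1.8
```

Request:
carry_out --increments '[[180,[0,2,0],-0.8],[180,[0,2,0],0],[180,[0,0,0],0]]'

```text
time: 17.8
tool_pos: [0.5347, -0.0157, 0.0229]
ee_rot: [3.139, 0.0, 1.28]
wrist_force: [-0.1, 0.3, -0.4]
width: 0.0277
finger_force: 0.0
```

```bash
python3 arc.py
```

```text
r 0.14535056876300306 t -0.010591368625325398 yaw->t 0.022426255942372242 F in fix xy -0.12752150056437297 0.2689543012711006 [ 0.53469602 -0.01571974  0.02292895]
```

It met the catch (about 3 N) and then snapped free. I push on gently to the hard stop.

Request:
carry_out --increments '[[180,[0,2,0],0],[180,[0,1.5,0],0],[180,[0,0,0],0]]'

```text
time: 18.1
tool_pos: [0.5377, -0.0167, 0.0229]
ee_rot: [3.141, 0.0, 1.28]
wrist_force: [-0.3, 0.3, -0.1]
width: 0.0281
finger_force: 0.0
```

Request:
carry_out --increments '[[180,[0,1.5,0],0],[180,[0,0,0],0]]'

```text
time: 18.3
tool_pos: [0.5388, -0.017, 0.0228]
ee_rot: [3.141, 0.0, 1.281]
wrist_force: [0.1, -0.2, -0.3]
width: 0.0274
finger_force: 0.0
```

```bash
python3 arc.py
```

```text
r 0.14557225788015002 t -0.03988400761217554 yaw->t 0.02203707591157844 F in fix xy 0.1734595571785839 -0.15985399332386374 [ 0.53877849 -0.01695947  0.02280158]
```

Request:
carry_out --increments '[[180,[0,1,0],0],[180,[0,1,0],0],[180,[0,0,0],0]]'

```text
time: 18.6
tool_pos: [0.5399, -0.0173, 0.0226]
ee_rot: [-3.14, 0.0, 1.281]
wrist_force: [-2.0, 0.5, 1.2]
width: 0.0273
finger_force: 1.0
```

```bash
python3 arc.py
```

```text
r 0.1456787223649927 t -0.04800173424760968 yaw->t 0.02184109806829393 F in fix xy -2.1046184376325163 -0.00889809123455802 [ 0.5399074  -0.01732602  0.02262225]
```

Contact with the stop begins. I push 2.5 mm more to get a definite force.

Request:
carry_out --increments '[[180,[0,1.5,0],0],[180,[0,1.5,0],0],[180,[0,0,0],0]]'

```text
time: 18.9
tool_pos: [0.5401, -0.0174, 0.0224]
ee_rot: [-3.134, 0.001, 1.281]
wrist_force: [-8.6, 1.1, 4.8]
width: 0.0275
finger_force: 4.4
```

```bash
python3 arc.py; python3 look.py w6
python3 - <<'E'
from geo import *
c=json.load(open("w6.json"))
for t in(0,.04,.08): print(t,[np.round(proj(c,W(-.006-r*np.sin(t)-s*.006*np.cos(t),.077-r*np.cos(t),.039)),1).tolist() for r in (.06,.1) for s in(1,-1)])
g=cv2.cvtColor(cv2.imread("pics/w6.png"),cv2.COLOR_BGR2GRAY)
for v in(60,130): print(v,g[v,190:300:3])
E
```

```text
r 0.14573495592789107 t -0.04955355515545667 yaw->t 0.021581059441553085 F in fix xy -8.622979347752048 -1.2587974214731323 [ 0.54011586 -0.0174301   0.02235277]
0 [[242.9, 97.9], [266.9, 97.4], [246.2, 177.1], [268.9, 176.7]]
0.04 [[238.1, 97.9], [262.1, 97.4], [238.7, 177.1], [261.3, 176.7]]
0.08 [[233.4, 97.7], [257.3, 97.2], [231.2, 176.8], [253.7, 176.4]]
60 [121 126 124 125 123 122  65  75  86  83  84  83  85  87  88  86  66  63
  66 155 175 179 178 181 180 182 149  68  73 170 185 186 185 186 188 186
 186]
130 [121 121 122 123 121 119 121  83  69  84  84  81  87  83  85  86  68  66
  65  63 161 169 170 172 176 179 170  84  66 113 184 186 184 183 185 186
 187]
```

The keeper is home: the stop carries 8.6 N and the bar's edges in the image match t = 0. I back off, rise and go to the tee.

Request:
carry_out --increments '[[180,[0,-3,0],0],[180,[0,-3,0],0],[180,[0,0,-20],0],[180,[0,0,-40],0],[150,[0,0,-30],0],[100,[0,0,0],0],[100,[0,0,0],0]]'

```text
time: 19.65
tool_pos: [0.5384, -0.0167, 0.1134]
ee_rot: [3.139, -0.0, 1.281]
wrist_force: [-0.5, -0.5, -0.6]
width: 0.0484
finger_force: 0.0
```

Run:
```python
from geo import *
plan([.4907,-.2935,.07],-.006)
```

```text
shift [-279.    33.3   43.4] twist 73.73 pos [ 0.5384 -0.0167  0.1134] rot [ 3.1387e+00 -4.0000e-04  1.2808e+00] F [-0.5 -0.5 -0.6] w 0.0484 t 19.65
```

Request:
carry_out --increments '[[120,[-40,5,0],0],[120,[-40,5,0],0],[120,[-40,5,0],0],[120,[-40,5,0],0],[120,[-40,5,0],0],[120,[-40,4,0],0],[120,[-39,4,0],0],[120,[0,0,0],8.2]]'

```text
time: 20.45
tool_pos: [0.487, -0.2972, 0.1096]
ee_rot: [-3.138, 0.001, 1.129]
wrist_force: [0.3, 0.3, -0.6]
width: 0.0501
finger_force: 0.0
```

Request:
carry_out --increments '[[120,[0,0,0],8.2],[120,[0,0,0],8.2],[120,[0,0,0],8.2],[120,[0,0,0],8.2],[120,[0,0,0],8.2],[120,[0,0,0],8.2],[120,[0,0,0],8.2],[120,[0,0,0],8.2]]'

```text
time: 21.25
tool_pos: [0.4884, -0.2926, 0.1099]
ee_rot: [-3.139, 0.003, -0.013]
wrist_force: [-0.3, 0.6, 0.3]
width: 0.05
finger_force: 0.0
```

Request:
carry_out --increments '[[120,[0,0,0],0],[120,[0,0,0],0]]'

```text
time: 21.45
tool_pos: [0.4887, -0.2928, 0.1109]
ee_rot: [-3.14, 0.002, -0.004]
wrist_force: [-0.3, 0.5, 0.5]
width: 0.0497
finger_force: 0.0
```

```bash
python3 look.py w7
python3 - <<'E'
from geo import *
plan([.4907,-.2935,.07],-.006)
c=json.load(open("w7.json"))
for x in(-.035,.035):
  for s in (-.042,.042): print(np.round(proj(c,[.4907+x,-.2935+s,.006])),end=" ")
E
```

```text
shift [ 1.9  0.6 41.4] twist 0.07 pos [ 0.4889 -0.2929  0.1114] rot [-3.1404e+00  1.7000e-03 -4.7000e-03] F [-0.2 -0.5  0.5] w 0.0496 t 21.5
[321. 238.] [230. 238.] [324. 162.] [227. 162.]
```

View pics/w7.png

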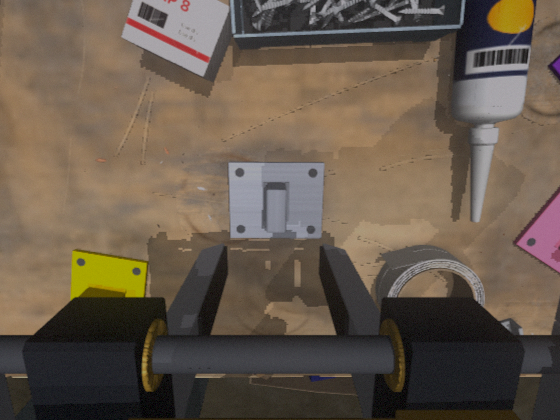

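The tee's corners are at (229,162), (323,162), (321,238) and (229,238), matching my prediction within a pixel, and the web is centred in the jaws. I descend and grip.

Request:
carry_out --increments '[[120,[2,0.5,20],0],[120,[0,0,30],0],[120,[0,0,30],0],[120,[0,0,15],0],[120,[0,0,14],0],[120,[0,0,0],0]]'

```text
time: 22.1
tool_pos: [0.4903, -0.293, 0.0018]
ee_rot: [-3.14, 0.003, -0.007]
wrist_force: [-0.1, 0.9, 0.3]
width: 0.0499
finger_force: 0.0
```

Run:
```python
from geo import *
plan([.4907,-.2935,-.012],-.006)
```

```text
shift [ 0.4  0.5 13.8] twist -0.03 pos [ 0.4903 -0.293   0.0018] rot [-3.1395e+00  3.0000e-03 -6.6000e-03] F [-0.1  0.9  0.3] w 0.0499 t 22.1
```

Request:
carry_out --increments '[[120,[0,0.5,7],0],[120,[0,0,6],0],[120,[0,0,0],0],[255,[0,0,0],0],[255,[0,0,0],0],[255,[0,0,0],0],[255,[0,0,0],0],[255,[0,0,0],0]]'

```text
time: 22.9
tool_pos: [0.4915, -0.2945, -0.009]
ee_rot: [3.141, -0.0, -0.007]
wrist_force: [-1.1, 0.7, 0.2]
width: 0.0159
finger_force: 30.0
```

Request:
carry_out --increments '[[255,[0,0,0],0],[255,[0,0,-10],0],[255,[0,0,-20],0],[255,[0,0,-30],0],[255,[0,0,-35],0],[255,[0,0,-35],0],[255,[0,0,0],0],[255,[0,0,0],0]]'

```text
time: 23.7
tool_pos: [0.4916, -0.2944, 0.1214]
ee_rot: [3.141, -0.001, -0.007]
wrist_force: [0.0, 0.9, -2.4]
width: 0.0158
finger_force: 30.0
```

Run:
```python
from geo import *
plan(W(.030,0,.12),y)
print(W(.03,0))
```

```text
shift [  92.  -336.1    1.2] twist 14.95 pos [ 0.4916 -0.2944  0.1214] rot [ 3.1407e+00 -1.2000e-03 -7.1000e-03] F [ 0.   0.9 -2.4] w 0.0158 t 23.7
[0.58602842 0.04105351 0.        ]
```

Gripped: opening 15.9 mm, pad force 30 N, lifted weight about 2 N. I carry it over the bed.

Request:
carry_out --increments '[[255,[11.5,-42,0],0],[255,[11.5,-42,0],0],[255,[11.5,-42,0],0],[255,[11.5,-42,0],0],[255,[12,-42,0],0],[255,[12,-42,0],0],[255,[12,-42,0],0],[255,[12,-42,0],0]]'

```text
time: 24.5
tool_pos: [0.5861, 0.0428, 0.1173]
ee_rot: [3.141, 0.006, -0.007]
wrist_force: [0.6, -0.9, -1.6]
width: 0.0159
finger_force: 30.0
```

Request:
carry_out --increments '[[255,[0,0,0],7.5],[255,[0,0,0],7.5],[255,[0,0,0],0],[255,[0,0,0],0]]'

```text
time: 24.9
tool_pos: [0.5865, 0.041, 0.1184]
ee_rot: [3.141, 0.004, -0.266]
wrist_force: [0.5, -0.0, -1.9]
width: 0.0159
finger_force: 30.0
```

```bash
python3 look.py w8
python3 - <<'E'
from geo import *
plan(W(.032,0,.075),y)
a=cv2.imread("pics/w8.png");c=json.load(open("w8.json"))
h=cv2.cvtColor(a,cv2.COLOR_BGR2HSV)
for v in range(30,240,12):
    i=np.where((h[v,:,1]<45)&(h[v,:,2]>150))[0]
    print(v,(i.min(),i.max(),len(i)) if len(i) else None,end="; ")
print()
for b in(.3,.4,.5): print(b,[np.round(proj(c,W(x*np.cos(b),s*.056,.026+x*np.sin(b))),1).tolist() for x in(.115,.08) for s in(1,-1)])
E
```

```text
shift [ 1.3 -0.1 44. ] twist 0.05 pos [0.5868 0.0408 0.119 ] rot [ 3.1408e+00  3.1000e-03 -2.6720e-01] F [-0.   0.5 -3.1] w 0.0156 t 24.95
30 None; 42 None; 54 None; 66 None; 78 (np.int64(171), np.int64(174), 4); 90 (np.int64(170), np.int64(379), 18); 102 None; 114 (np.int64(195), np.int64(350), 30); 126 (np.int64(194), np.int64(353), 160); 138 (np.int64(196), np.int64(352), 157); 150 (np.int64(198), np.int64(350), 153); 162 (np.int64(200), np.int64(348), 149); 174 (np.int64(202), np.int64(345), 144); 186 (np.int64(203), np.int64(344), 142); 198 (np.int64(198), np.int64(348), 151); 210 (np.int64(199), np.int64(347), 117); 222 (np.int64(200), np.int64(347), 148); 234 (np.int64(201), np.int64(345), 95); 
0.3 [[195.6, 109.3], [354.1, 109.6], [200.9, 155.4], [348.4, 155.6]]
0.4 [[192.6, 115.2], [357.3, 115.4], [199.1, 160.2], [350.3, 160.4]]
0.5 [[189.6, 123.1], [360.4, 123.4], [197.4, 166.3], [352.1, 166.5]]
```

The bed's upper edge sits at row 113 or so, giving a tilt of about 0.37. Bed and plate mid-lines agree within a pixel. I lower to just above contact, then use small steps so the plate swivels in the grip.

Request:
carry_out --increments '[[255,[1,0,20],0],[255,[0,0,20],0],[255,[0,0,15],0],[255,[0,0,10],0],[255,[0,0,0],0],[255,[0,0,0],0]]'

```text
time: 25.55
tool_pos: [0.5891, 0.0406, 0.0561]
ee_rot: [-3.142, -0.001, -0.269]
wrist_force: [0.4, -0.5, -2.2]
width: 0.0153
finger_force: 30.0
```

Request:
carry_out --increments '[[255,[0,0,3],0],[255,[0,0,3],0],[255,[0,0,0],0]]'

```text
time: 25.85
tool_pos: [0.5887, 0.0407, 0.0497]
ee_rot: [3.142, -0.0, -0.269]
wrist_force: [0.6, -0.3, -2.3]
width: 0.0159
finger_force: 30.0
```

Request:
carry_out --increments '[[255,[0,0,2],0],[255,[0,0,0],0]]'

```text
time: 26.05
tool_pos: [0.5889, 0.0407, 0.0479]
ee_rot: [-3.142, -0.0, -0.269]
wrist_force: [-0.1, -0.7, -0.8]
width: 0.0158
finger_force: 30.0
```

Request:
carry_out --increments '[[255,[0,0,2],0],[255,[0,0,0],0]]'

```text
time: 26.25
tool_pos: [0.589, 0.0408, 0.0476]
ee_rot: [-3.142, -0.001, -0.269]
wrist_force: [-3.0, 0.5, 4.9]
width: 0.016
finger_force: 30.0
```

Request:
carry_out --increments '[[255,[0,0,2],0],[255,[0,0,0],0]]'

```text
time: 26.45
tool_pos: [0.5889, 0.0408, 0.0471]
ee_rot: [-3.141, -0.002, -0.269]
wrist_force: [-5.7, 0.8, 10.6]
width: 0.0158
finger_force: 30.0
```

Request:
carry_out --increments '[[255,[0,0,1],0],[255,[0,0,0],0]]'

```text
time: 26.65
tool_pos: [0.5889, 0.0408, 0.0469]
ee_rot: [-3.141, -0.002, -0.269]
wrist_force: [-7.9, 0.2, 13.0]
width: 0.0162
finger_force: 30.0
```

Request:
carry_out --increments '[[255,[0,0,1],0],[255,[0,0,0],0]]'

```text
time: 26.85
tool_pos: [0.5888, 0.0409, 0.0461]
ee_rot: [-3.141, -0.002, -0.269]
wrist_force: [-8.9, 0.7, 14.5]
width: 0.0162
finger_force: 30.0
```

Request:
carry_out --increments '[[255,[0,0,1],0],[255,[0,0,0],0],[255,[0,0,0],0]]'

```text
time: 27.15
tool_pos: [0.5887, 0.0409, 0.045]
ee_rot: [-3.141, -0.001, -0.269]
wrist_force: [-7.6, 1.1, 14.3]
width: 0.0156
finger_force: 30.0
```

It is swivelling at about 14 N. I continue at the same gentle force.

Request:
carry_out --increments '[[255,[0,0,1],0],[255,[0,0,1],0],[255,[0,0,1],0],[255,[0,0,0],0]]'

```text
time: 27.55
tool_pos: [0.5885, 0.041, 0.0418]
ee_rot: [-3.141, -0.001, -0.269]
wrist_force: [-8.8, 0.2, 13.6]
width: 0.016
finger_force: 30.0
```

Request:
carry_out --increments '[[255,[0,0,1],0],[255,[0,0,1],0],[255,[0,0,1],0],[255,[0,0,0],0]]'

```text
time: 27.95
tool_pos: [0.5885, 0.0409, 0.0386]
ee_rot: [-3.141, -0.001, -0.269]
wrist_force: [-9.2, 1.8, 12.9]
width: 0.0161
finger_force: 30.0
```

Request:
carry_out --increments '[[255,[0,0,1],0],[255,[0,0,1],0],[255,[0,0,0],0]]'

```text
time: 28.25
tool_pos: [0.5886, 0.0409, 0.0366]
ee_rot: [-3.141, -0.001, -0.269]
wrist_force: [-8.9, 0.1, 12.2]
width: 0.0158
finger_force: 30.0
```

Request:
carry_out --increments '[[255,[0,0,1],0],[255,[0,0,1],0],[255,[0,0,0],0]]'

```text
time: 28.55
tool_pos: [0.5886, 0.0409, 0.0363]
ee_rot: [-3.141, -0.001, -0.269]
wrist_force: [-11.2, 0.8, 19.3]
width: 0.0161
finger_force: 30.0
```

Request:
carry_out --increments '[[255,[0,0,1],0],[255,[0,0,0],0]]'

```text
time: 28.75
tool_pos: [0.5887, 0.0409, 0.0363]
ee_rot: [-3.141, -0.002, -0.269]
wrist_force: [-12.1, 0.1, 21.8]
width: 0.0161
finger_force: 30.0
```

Request:
carry_out --increments '[[255,[0,0,1],0],[255,[0,0,0],0]]'

```text
time: 28.95
tool_pos: [0.5887, 0.0409, 0.0363]
ee_rot: [-3.141, -0.002, -0.269]
wrist_force: [-14.4, 0.6, 26.3]
width: 0.0156
finger_force: 30.0
```

It is flush: force rises with no further travel, and the 11.7 mm of travel fits a 0.36 tilt. I ease off and slide it down the slope towards the bar.

Request:
carry_out --increments '[[255,[0,0,-3],0],[255,[0,0,0],0],[255,[-1.5,0,0.6],0],[255,[-1.5,0,0.6],0],[255,[0,0,0],0]]'

```text
time: 29.45
tool_pos: [0.5887, 0.0409, 0.0363]
ee_rot: [-3.141, -0.008, -0.269]
wrist_force: [-3.5, -0.9, 15.3]
width: 0.0159
finger_force: 30.0
```

```bash
cat > st.py <<'E'
from geo import *
o=robot.get_obs();d=o["tool_pos"][:2]-O;F=o["wrist_force"]
print("fix xy",(d@ex).round(4),(d@ey).round(4),o["tool_pos"][2].round(4),"F",(F[:2]@ex).round(1),(F[:2]@ey).round(1),F[2].round(1),o["time"])
E
python3 st.py
```

```text
fix xy 0.0327 0.0006 0.0363 F -3.1 -1.8 15.3 29.45
```

Request:
carry_out --increments '[[255,[0,0,-1],0],[255,[-1.5,0,0.6],0],[255,[-1.5,0,0.6],0],[255,[0,0,0],0]]'

```text
time: 29.85
tool_pos: [0.588, 0.041, 0.0362]
ee_rot: [-3.141, -0.013, -0.27]
wrist_force: [1.9, -2.2, 13.2]
width: 0.0161
finger_force: 30.0
```

```bash
python3 st.py
```

```text
fix xy 0.032 0.0005 0.0362 F 2.4 -1.6 13.2 29.85
```

Request:
carry_out --increments '[[255,[-1.5,0,0.5],0],[255,[-1.5,0,0.5],0],[255,[0,0,0],0]]'

```text
time: 30.15
tool_pos: [0.5863, 0.0416, 0.0359]
ee_rot: [-3.14, -0.016, -0.27]
wrist_force: [3.0, -2.3, 12.9]
width: 0.0156
finger_force: 30.0
```

```bash
python3 st.py
```

```text
fix xy 0.0301 0.0006 0.0359 F 3.5 -1.4 12.9 30.15
```

Request:
carry_out --increments '[[255,[-1.5,0,0.6],0],[255,[-1,0,0.4],0],[255,[0,0,0],0]]'

```text
time: 30.45
tool_pos: [0.5859, 0.0417, 0.0361]
ee_rot: [-3.14, -0.02, -0.27]
wrist_force: [5.0, -3.3, 14.4]
width: 0.0157
finger_force: 30.0
```

```bash
python3 st.py
```

```text
fix xy 0.0297 0.0006 0.0361 F 5.7 -1.8 14.4 30.45
```

Request:
carry_out --increments '[[255,[-1,0,0.5],0],[255,[-1,0,0.4],0],[255,[0,0,0],0]]'

```text
time: 30.75
tool_pos: [0.5856, 0.0419, 0.0363]
ee_rot: [-3.139, -0.024, -0.27]
wrist_force: [7.4, -4.3, 15.4]
width: 0.0159
finger_force: 30.0
```

```bash
python3 st.py; python3 look.py w9
python3 - <<'E'
from geo import *
a=cv2.imread("pics/w9.png");c=json.load(open("w9.json"));h=cv2.cvtColor(a,cv2.COLOR_BGR2HSV)
for v in range(20,300,12): print(v,"".join("#" if (h[v,u,2]>165) else ("+" if h[v,u,2]>110 else ".") for u in range(130,430,4)))
E
```

```text
fix xy 0.0294 0.0007 0.0363 F 8.3 -2.2 15.4 30.75
20 ###+#++#+++++++++####++++++++++++++++++++++++++++++++#++##+++#+++++++++++++
32 #######+###++++++++++++++++++++++++++++++++++++++++++++++++++++++++++++++++
44 ######+++++++++++++++++++++++++++++++++++++++++++++++++++++++++++++++++++++
56 ...........................................................................
68 +###.................................................................####..
80 .###+................................................................####..
92 ...........................................................................
104 ...........................................................................
116 ......+############################################################........
128 .......###########################################################+.......+
140 ...+++..##################################################++++++++..++.....
152 .+++.++##############################################++##++++++++#+#..++...
164 ++.......+###################################+#+###+###+#++#+++++......+++.
176 +.........###
[... 162 characters left out ...]
++++++++++++++++++++++.++++..+.+.++.+.+..++++++...........++
212 +...........##++++++..++++++++++++++++++++++++++++...+++++++++..........+++
224 ++..........+##++++++++++++++++++++++++++++++++++++++++++++++...........+++
236 ++...........####+++++++++++++++........++++++++++++++++++++............+++
248 ++............###+++++++++++.................+++++++++++++++...........++++
260 ++........++..+###+++...........................+++++++++++..++........++++
272 +++............+++..............++++++++..............++++.............++++
284 +++................++............................+++++.................++++
296 +++..........+...+..............+++++++...............................+++++
```

Request:
carry_out --increments '[[255,[1.5,0,0],0],[255,[1,0,0],0],[255,[0,0,0],0]]'

```text
time: 31.1
tool_pos: [0.5862, 0.0417, 0.0353]
ee_rot: [-3.14, -0.019, -0.27]
wrist_force: [5.0, -3.3, 16.1]
width: 0.0158
finger_force: 30.0
```

```bash
python3 st.py; python3 look.py w10
python3 - <<'E'
from geo import *
a=cv2.imread("pics/w10.png");c=json.load(open("w10.json"));g=cv2.cvtColor(a,cv2.COLOR_BGR2GRAY)
for u in(200,215,230,340): print(u,"v100:",g[100:120,u].tolist(),"v168:",g[168:216:2,u].tolist())
for v in(205,225,240):print(v,"left u160:",g[v,160:204:2].tolist(),"right u350:",g[v,350:400:2].tolist())
def P(b,s,yy,n): return np.round(proj(c,W(s*np.cos(b)-n*np.sin(b),yy,.026+s*np.sin(b)+n*np.cos(b))),1).tolist()
for b in(.33,.37,.41):
  print(b,"bedtop",P(b,.115,.03,0),[(so,P(b,so+.035,.042,.006),P(b,so+.035,-.042,.006),P(b,so-.035,.042,.006),P(b,so+.035,.03,0)) for so in(.037,.042)])
E
```

```text
fix xy 0.03 0.0007 0.0353 F 5.7 -1.9 16.1 31.1
200 v100: [83, 83, 86, 83, 84, 90, 112, 141, 142, 144, 151, 151, 156, 171, 182, 182, 183, 177, 178, 178] v168: [184, 170, 158, 166, 162, 165, 161, 164, 162, 156, 157, 158, 160, 158, 152, 96, 102, 146, 139, 138, 140, 140, 139, 139]
215 v100: [78, 78, 80, 79, 75, 83, 109, 141, 143, 149, 149, 151, 157, 172, 182, 184, 182, 183, 181, 181] v168: [185, 163, 160, 164, 162, 163, 160, 164, 162, 154, 155, 159, 160, 159, 163, 95, 104, 149, 138, 138, 139, 129, 77, 74]
230 v100: [79, 82, 79, 77, 79, 80, 106, 143, 144, 148, 150, 149, 155, 170, 183, 183, 182, 182, 180, 180] v168: [186, 185, 180, 165, 163, 166, 164, 163, 161, 155, 154, 161, 159, 161, 164, 94, 102, 147, 141, 137, 137, 144, 140, 140]
340 v100: [74, 76, 78, 76, 75, 81, 106, 141, 140, 144, 146, 150, 154, 170, 183, 183, 182, 183, 185, 181] v168: [164, 164, 160, 161, 159, 163, 159, 162, 158, 159, 156, 159, 159, 160, 155, 108, 101, 144, 132, 137, 138, 141, 134, 87]
205 left u160: [85, 85, 87, 87, 77, 62, 67, 164, 180, 182, 182, 159, 160, 163, 159, 161, 157, 120, 106, 140, 138, 139] right u350: 
[... 416 characters left out ...]
 165, 181, 180, 180, 177, 179, 178, 157, 133, 133, 132] right u350: [138, 156, 152, 155, 154, 154, 156, 157, 156, 147, 77, 72, 75, 74, 71, 72, 71, 70, 75, 74, 72, 74, 72, 71, 72]
0.33 bedtop [213.6, 106.9] [(0.037, [196.9, 191.7], [356.0, 191.5], [209.9, 287.6], [221.0, 186.2]), (0.042, [195.8, 183.3], [357.2, 183.1], [209.2, 281.8], [220.2, 178.0])]
0.37 bedtop [212.3, 110.0] [(0.037, [196.0, 194.9], [357.0, 194.7], [210.0, 288.0], [220.4, 188.9]), (0.042, [194.7, 186.7], [358.3, 186.5], [209.1, 282.4], [219.5, 180.8])]
0.41 bedtop [210.9, 113.7] [(0.037, [195.0, 198.4], [358.0, 198.2], [210.0, 288.3], [219.7, 191.8]), (0.042, [193.7, 190.3], [359.4, 190.1], [209.1, 283.0], [218.8, 183.9])]
```

Run:
```python
from geo import *
a=cv2.imread("pics/w10.png");c=json.load(open("w10.json"));g=cv2.GaussianBlur(cv2.cvtColor(a,cv2.COLOR_BGR2GRAY),(1,5),0).astype(int)
for v in range(200,300,8):
    print(v,"L",g[v,186:226:2].tolist(),"R",g[v,336:362:2].tolist())
b=.40
def Q(phi,xl,zl,r,yy,n=.006):  # plate tilt phi, lower bottom edge at (xl,zl), r along
    return np.round(proj(c,W(xl+r*np.cos(phi)-n*np.sin(phi),yy,zl+r*np.sin(phi)+n*np.cos(phi))),1).tolist()
for nm,phi,xl,zl in(("flush",.40,.0023,.027),("onbar",.20,-.004,.039)):
    print(nm,[(Q(phi,xl,zl,r,.042),Q(phi,xl,zl,r,-.042)) for r in(.07,.05,.03,.0)])
```

```text
200 L [158, 160, 159, 157, 126, 109, 102, 106, 109, 109, 108, 109, 106, 110, 110, 109, 110, 109, 110, 109] R [109, 108, 108, 108, 106, 107, 106, 107, 118, 157, 158, 159, 159]
208 L [159, 160, 161, 160, 130, 138, 138, 139, 138, 137, 138, 137, 136, 136, 137, 138, 138, 136, 137, 137] R [137, 139, 138, 138, 140, 139, 140, 139, 136, 155, 158, 158, 157]
216 L [161, 156, 156, 156, 142, 134, 136, 136, 137, 135, 77, 74, 74, 75, 75, 74, 74, 109, 136, 136] R [75, 74, 76, 130, 136, 135, 136, 137, 133, 158, 159, 159, 158]
224 L [178, 161, 157, 157, 157, 132, 138, 138, 139, 138, 137, 137, 130, 123, 121, 126, 135, 138, 137, 137] R [123, 132, 135, 137, 135, 137, 136, 133, 145, 154, 155, 154, 155]
232 L [179, 181, 181, 169, 158, 142, 134, 134, 133, 133, 134, 134, 134, 133, 132, 134, 133, 133, 134, 133] R [134, 136, 135, 135, 134, 135, 135, 133, 156, 157, 157, 158, 156]
240 L [179, 179, 177, 179, 174, 154, 131, 134, 133, 132, 133, 133, 133, 134, 134, 134, 134, 133, 133, 135] R [134, 134, 134, 133, 134, 133, 129, 142, 156, 154, 155, 156, 155]
248 L [179, 180, 179, 180, 180, 180, 147, 135, 132, 135, 133
[... 631 characters left out ...]
53, 54, 52, 51, 78, 102, 119, 110, 82, 82, 82, 83, 84, 83, 83, 76] R [137, 123, 108, 112, 85, 49, 47, 48, 46, 49, 47, 48, 48]
288 L [58, 58, 57, 57, 58, 58, 53, 56, 58, 100, 97, 97, 99, 100, 95, 85, 71, 75, 78, 63] R [100, 101, 100, 99, 57, 54, 53, 54, 53, 53, 53, 51, 53]
296 L [90, 91, 90, 91, 91, 90, 90, 91, 89, 78, 81, 81, 81, 80, 56, 43, 44, 46, 51, 53] R [80, 79, 78, 70, 66, 68, 71, 73, 70, 65, 63, 65, 62]
flush [([195.1, 196.7], [357.9, 196.5]), ([200.0, 226.7], [352.7, 226.5]), ([204.3, 253.2], [348.2, 253.1]), ([209.9, 287.7], [342.3, 287.6])]
onbar [([195.6, 198.3], [357.3, 198.0]), ([199.2, 232.1], [353.7, 231.9]), ([202.4, 263.0], [350.3, 262.9]), ([206.7, 304.8], [345.8, 304.7])]
```

The plate's edges converge too little down the picture: 160 px wide at row 208 but 149 px at row 256. The plate is therefore tilted only about 0.2, with its lower edge up on the keeper bar, so it is not flush. I lift it, move it up the slope, and let it settle on the bed inside loosened jaws.

Request:
carry_out --increments '[[255,[0,0,-8],0],[255,[5,0,-8],0],[255,[6,0,-4],0],[255,[5,0,0],0],[255,[0,0,0],0],[255,[0,0,0],0]]'

```text
time: 31.75
tool_pos: [0.593, 0.0394, 0.0463]
ee_rot: [3.141, 0.002, -0.269]
wrist_force: [-0.8, -0.4, -3.1]
width: 0.0158
finger_force: 30.0
```

```bash
python3 st.py; python3 look.py w11
cat > ew.py <<'E'
from geo import *
import sys
n=sys.argv[1];a=cv2.imread(f"pics/{n}.png");c=json.load(open(n+".json"))
g=cv2.GaussianBlur(cv2.cvtColor(a,cv2.COLOR_BGR2GRAY),(3,5),0).astype(int)
for v in range(130,305,8): print(v,"L",g[v,170:226:3].tolist(),"R",g[v,324:380:3].tolist())
for u in (225,240): print(u,list(zip(range(150,300,3),g[150:300:3,u].tolist())))
E
python3 ew.py w11
```

```text
fix xy 0.0372 0.0003 0.0463 F -0.7 -0.6 -3.1 31.75
130 L [173, 173, 173, 173, 173, 172, 173, 173, 173, 173, 173, 173, 173, 173, 173, 173, 173, 174, 173] R [171, 170, 171, 172, 171, 167, 165, 163, 164, 163, 162, 162, 162, 163, 162, 161, 161, 161, 161]
138 L [187, 186, 188, 187, 187, 188, 188, 188, 188, 184, 187, 188, 188, 188, 188, 188, 187, 187, 188] R [187, 187, 186, 186, 187, 173, 165, 164, 165, 164, 164, 164, 163, 165, 164, 163, 164, 163, 163]
146 L [184, 184, 183, 184, 183, 185, 184, 184, 184, 183, 184, 184, 184, 184, 184, 184, 184, 183, 184] R [183, 184, 184, 183, 175, 163, 161, 162, 161, 161, 162, 161, 161, 161, 161, 161, 161, 160, 160]
154 L [188, 187, 188, 188, 189, 188, 188, 188, 189, 188, 189, 189, 189, 189, 190, 190, 190, 189, 190] R [171, 170, 169, 169, 169, 170, 170, 170, 169, 169, 168, 169, 168, 169, 168, 167, 168, 167, 168]
162 L [188, 187, 187, 188, 188, 189, 187, 184, 178, 173, 185, 186, 182, 177, 183, 187, 187, 181, 182] R [167, 167, 167, 167, 167, 167, 166, 166, 166, 166, 166, 166, 165, 166, 166, 165, 164, 165, 164]
170 L [177, 186, 184, 172, 166, 165, 166, 166, 16
[... 3587 characters left out ...]
), (270, 86), (273, 85), (276, 86), (279, 84), (282, 74), (285, 66), (288, 64), (291, 63), (294, 64), (297, 44)]
240 [(150, 188), (153, 191), (156, 190), (159, 187), (162, 190), (165, 190), (168, 191), (171, 189), (174, 186), (177, 177), (180, 169), (183, 166), (186, 167), (189, 167), (192, 167), (195, 163), (198, 115), (201, 123), (204, 139), (207, 142), (210, 145), (213, 144), (216, 141), (219, 144), (222, 142), (225, 143), (228, 141), (231, 138), (234, 137), (237, 137), (240, 138), (243, 140), (246, 119), (249, 87), (252, 86), (255, 79), (258, 74), (261, 69), (264, 68), (267, 68), (270, 68), (273, 67), (276, 67), (279, 65), (282, 65), (285, 65), (288, 64), (291, 64), (294, 65), (297, 64)]
```

The plate hangs at about 0.17 tilt, and its origin sits about 3 mm behind the tool axis, which is why its lower edge caught the bar. I move 4 mm further up the slope and swivel it the rest of the way, clear of the bar. Flush should come at about tool z = 0.033.

Request:
carry_out --increments '[[255,[4,0,0],0],[255,[0,0,3],0],[255,[0,0,2],0],[255,[0,0,1],0],[255,[0,0,1],0],[255,[0,0,1],0],[255,[0,0,0],0]]'

```text
time: 32.5
tool_pos: [0.5973, 0.0384, 0.0413]
ee_rot: [3.141, -0.0, -0.269]
wrist_force: [-4.9, 0.6, 6.1]
width: 0.0158
finger_force: 30.0
```

Request:
carry_out --increments '[[255,[0,0,1],0],[255,[0,0,1],0],[255,[0,0,0],0]]'

```text
time: 32.8
tool_pos: [0.5973, 0.0384, 0.0411]
ee_rot: [3.142, -0.001, -0.269]
wrist_force: [-7.9, 0.7, 12.1]
width: 0.0156
finger_force: 30.0
```

```bash
python3 st.py
```

```text
fix xy 0.0416 0.0004 0.0411 F -7.8 -1.4 12.1 32.8
```

Contact came at 0.041, as predicted. I continue swivelling.

Request:
carry_out --increments '[[255,[0,0,1],0],[255,[0,0,1],0],[255,[0,0,1],0],[255,[0,0,0],0]]'

```text
time: 33.2
tool_pos: [0.5974, 0.0383, 0.0383]
ee_rot: [3.142, -0.002, -0.269]
wrist_force: [-8.1, -0.1, 12.6]
width: 0.0158
finger_force: 30.0
```

Request:
carry_out --increments '[[255,[0,0,1],0],[255,[0,0,1],0],[255,[0,0,1],0],[255,[0,0,0],0]]'

```text
time: 33.6
tool_pos: [0.5976, 0.0383, 0.0352]
ee_rot: [3.142, -0.002, -0.269]
wrist_force: [-7.6, -1.1, 11.7]
width: 0.0157
finger_force: 30.0
```

Request:
carry_out --increments '[[255,[0,0,1],0],[255,[0,0,1],0],[255,[0,0,0],0]]'

```text
time: 33.9
tool_pos: [0.5977, 0.0382, 0.0331]
ee_rot: [3.141, -0.002, -0.269]
wrist_force: [-7.8, -0.7, 11.8]
width: 0.0158
finger_force: 30.0
```

Request:
carry_out --increments '[[255,[0,0,1],0],[255,[0,0,1],0],[255,[0,0,0],0]]'

```text
time: 34.2
tool_pos: [0.5978, 0.0382, 0.0321]
ee_rot: [3.142, -0.003, -0.269]
wrist_force: [-8.5, 0.0, 15.4]
width: 0.0159
finger_force: 30.0
```

Request:
carry_out --increments '[[255,[0,0,1],0],[255,[0,0,0],0]]'

```text
time: 34.4
tool_pos: [0.5978, 0.0382, 0.0321]
ee_rot: [3.142, -0.003, -0.269]
wrist_force: [-10.3, 0.7, 18.4]
width: 0.0156
finger_force: 30.0
```

```bash
python3 st.py
```

```text
fix xy 0.0421 0.0004 0.0321 F -10.2 -2.0 18.4 34.4
```

The stop came at 0.032 as predicted. I verify flushness from the edges and compute the remaining shift.

```bash
cat > fit.py <<'E'
from geo import *
import sys
n=sys.argv[1];a=cv2.imread(f"pics/{n}.png");c=json.load(open(n+".json"))
g=cv2.GaussianBlur(cv2.cvtColor(a,cv2.COLOR_BGR2GRAY),(3,5),0).astype(int)
f=210/np.tan(np.radians(c["vfov"]/2))
pts={};
for name,lo,hi,W_ in(("plate",100,152,.084),("bed",160,999,.112)):
    pts[name]=[]
for v in range(150,262,4):
    r=g[v]
    L=[u for u in range(165,225) if r[u-2]-r[u+2]>=12 and r[u-2]>=145 and 100<r[u+2]<=148]
    Rr=[u for u in range(325,385) if r[u+2]-r[u-2]>=12 and r[u+2]>=145 and 100<r[u-2]<=148]
    bl=[u for u in range(130,215) if r[u+2]-r[u-2]>50 and r[u+3]>145]
    br=[u for u in range(335,420) if r[u-2]-r[u+2]>50 and r[u-3]>145]
    if L and Rr: pts["plate"].append((v,np.mean(L),np.mean(Rr)))
    if bl and br: pts["bed"].append((v,np.mean(bl),np.mean(br)))
M=np.array(c["T"])
for k,w in(("plate",.084),("bed",.112)):
    P=[]
    for v,l,r in pts[k]:
        d=w*f/(r-l);q=M@[((l+r)/2-c["cx"])/f*d,(v-c["cy"])/f*d,d,1];P.append([(q[:2]-O)@ex,(q[:2]-O)@ey,q[2]])
    P=np.array(P)
    if len(P)<3: print(k,pts[k]);continue
    ok=np.ones(len(P),bool)
    for _ in range(3):
        s=np.polyfit(P[ok,0],P[ok,2],1);e=np.abs(P[:,2]-np.polyval(s,P[:,0]));ok=e<max(.003,2*np.median(e))
    sy=np.polyfit(P[ok,0],P[ok,1],1)
    print(k,"tilt",np.arctan(s[0]).round(3),"z at x=40mm",np.polyval(s,.04).round(4),"x",P[ok,0].min().round(4),P[ok,0].max().round(4),"y mid",P[ok,1].mean().round(4),"skew",sy[0].round(3),ok.sum())
for u in(210,225,335): print(u,[(v,int(g[v,u])) for v in range(150,215,2) if abs(g[v+2,u]-g[v-2,u])>15])
E
python3 fit.py w11; python3 fit.py w10; python3 look.py w12; python3 fit.py w12; python3 fit.py w8|head -3
```

```text
plate tilt 0.186 z at x=40mm 0.0636 x 0.0377 0.0691 y mid 0.0013 skew 0.005 13
bed tilt 0.442 z at x=40mm 0.0411 x 0.026 0.0957 y mid 0.0006 skew -0.004 24
210 [(162, 175), (196, 156), (198, 115), (200, 111), (202, 139), (208, 142), (210, 119), (212, 81)]
225 [(164, 178), (196, 156), (198, 116), (200, 111), (202, 140)]
335 [(196, 156), (198, 116), (200, 107), (202, 138), (208, 142), (210, 117), (212, 81)]
plate tilt 0.249 z at x=40mm 0.055 x 0.0301 0.0614 y mid 0.0017 skew -0.001 14
bed tilt 0.443 z at x=40mm 0.041 x 0.0227 0.0824 y mid 0.0006 skew -0.004 24
210 [(170, 178), (172, 164), (196, 153), (198, 114), (200, 107), (202, 134), (208, 136), (210, 114), (212, 78)]
225 [(172, 169), (196, 153), (198, 115), (200, 109), (202, 134)]
335 [(160, 171), (196, 155), (198, 120), (202, 134), (208, 138), (210, 115), (212, 77)]
plate tilt 0.405 z at x=40mm 0.0497 x 0.0404 0.0735 y mid 0.0016 skew -0.005 14
bed tilt 0.441 z at x=40mm 0.0415 x 0.0364 0.1022 y mid 0.0006 skew -0.004 24
210 [(172, 185), (200, 169), (202, 150), (204, 121), (206, 124), (208, 137), (212, 128)]
225 [(184, 181), (200, 169), (202, 152), (204, 124), (208, 137)]
335 [(200, 168), (202, 151), (204, 123), (206, 123), (208, 139), (212, 138)]
plate tilt 0.806 z at x=40mm 0.0951 x 0.0396 0.0498 y mid 0.0012 skew 0.027 4
bed tilt -0.128 z at x=40mm 0.0587 x 0.0348 0.0815 y mid 0.0007 skew -0.021 15
210 [(190, 176), (192, 158), (194, 108), (196, 128), (198, 147), (204, 142), (206, 108), (208, 79), (214, 82)]
```

Now the plate reads 0.405 against the bed's 0.44 by the same method, and its height above the bed fits 6 mm. Force rises without travel, so it is flush, with its origin about 51 mm up the slope. I lift slightly, move about 12 mm down the slope and 1 mm across, then set it down.

Request:
carry_out --increments '[[255,[0,0,-7],0],[255,[-4,1,1.8],0],[255,[-4,0,1.8],0],[255,[-3,0,1.5],0],[255,[0,0,0],0],[255,[0,0,0],0]]'

```text
time: 35.05
tool_pos: [0.5877, 0.0398, 0.0281]
ee_rot: [3.141, -0.003, -0.269]
wrist_force: [4.2, -2.0, -3.4]
width: 0.0157
finger_force: 30.0
```

```bash
python3 st.py
```

```text
fix xy 0.0319 -0.0008 0.0281 F 4.5 -0.8 -3.4 35.05
```

The lower edge has just met the bar (about 4 N). I back off 0.7 mm and press down.

Request:
carry_out --increments '[[255,[0.7,0,0],0],[255,[0,0,1],0],[255,[0,0,1],0],[255,[0,0,0],0]]'

```text
time: 35.45
tool_pos: [0.5879, 0.0398, 0.0275]
ee_rot: [3.142, -0.002, -0.269]
wrist_force: [2.2, -2.5, 2.9]
width: 0.0162
finger_force: 30.0
```

Request:
carry_out --increments '[[255,[0,0,1],0],[255,[0,0,0.5],0],[255,[0,0,0],0]]'

```text
time: 35.75
tool_pos: [0.5879, 0.0398, 0.0274]
ee_rot: [3.142, -0.002, -0.269]
wrist_force: [0.3, -2.5, 8.9]
width: 0.0154
finger_force: 30.0
```

```bash
python3 st.py; python3 look.py w13; python3 fit.py w13
python3 - <<'E'
from geo import *
c=json.load(open("w13.json"));b=.44
for s in(.036,.038,.040): x=s+.035;print(s,[np.round(proj(c,W(x*np.cos(b)-n*np.sin(b),0,.026+x*np.sin(b)+n*np.cos(b))),1).tolist() for n in(0,.006)])
E
```

```text
fix xy 0.0322 -0.0007 0.0274 F 1.0 -2.3 8.9 35.75
plate tilt 0.394 z at x=40mm 0.0502 x 0.031 0.0636 y mid 0.0005 skew -0.006 14
bed tilt 0.448 z at x=40mm 0.0412 x 0.0262 0.0922 y mid 0.0006 skew -0.005 24
210 [(174, 173), (200, 160), (202, 135), (206, 121), (208, 138), (214, 130)]
225 [(180, 175), (200, 160), (202, 134), (206, 121), (208, 137)]
335 [(200, 162), (202, 146), (204, 118), (206, 119), (208, 135)]
0.036 [[274.0, 204.2], [274.0, 211.8]]
0.038 [[274.0, 201.1], [274.0, 208.7]]
0.04 [[274.0, 197.9], [274.1, 205.5]]
```

The plate is against the bar (s about 38 mm) and centred within 0.1 mm of the bed's mid-line. To remove any residual tilt held by grip friction, I loosen the jaws briefly so it lies flat, re-grip, and then press.

Request:
carry_out --increments '[[205,[0,0,-2],0],[205,[0,0,0],0],[205,[0,0,0],0],[255,[0,0,0],0],[255,[0,0,0],0],[255,[0,0,0],0],[255,[0,0,0],0],[255,[0,0,0],0]]'

```text
time: 36.6
tool_pos: [0.5867, 0.0402, 0.0263]
ee_rot: [3.141, 0.001, -0.269]
wrist_force: [-1.4, 0.6, -1.2]
width: 0.016
finger_force: 30.6
```

```bash
python3 st.py; python3 look.py w14; python3 fit.py w14
```

```text
fix xy 0.0309 -0.0007 0.0263 F -1.5 0.2 -1.2 36.6
plate tilt 0.433 z at x=40mm 0.0501 x 0.0297 0.0636 y mid 0.0006 skew -0.003 14
bed tilt 0.441 z at x=40mm 0.0412 x 0.025 0.0911 y mid 0.0006 skew -0.005 25
210 [(172, 172), (198, 158), (200, 127), (204, 124), (212, 127), (214, 104)]
225 [(178, 177), (198, 157), (200, 127), (204, 123)]
335 [(198, 157), (200, 127), (204, 123), (206, 145), (212, 130), (214, 111)]
```

Tilt is now 0.433 against 0.441, so it is flush. I press to about 13 N.

Request:
carry_out --increments '[[255,[0,0,1],0],[255,[0,0,1],0],[255,[0,0,0.7],0],[255,[0,0,0],0],[255,[0,0,0],0]]'

```text
time: 37.15
tool_pos: [0.5871, 0.0401, 0.0263]
ee_rot: [3.141, -0.0, -0.269]
wrist_force: [-4.8, -0.0, 7.9]
width: 0.0159
finger_force: 30.6
```

```bash
python3 st.py; python3 look.py w15; python3 fit.py w15; python3 st.py;  python3 - <<'E'
from geo import *
c=json.load(open("w15.json"));b=.44
for s in(.036,.038,.040): x=s+.035;print(s,[np.round(proj(c,W(x*np.cos(b)-n*np.sin(b),0,.026+x*np.sin(b)+n*np.cos(b))),1).tolist() for n in(0,.006)])
g=cv2.cvtColor(cv2.imread("pics/w15.png"),cv2.COLOR_BGR2GRAY)
print([(v,g[v,204:212].tolist()) for v in range(256,300,3)])
E
```

```text
fix xy 0.0313 -0.0006 0.0263 F -4.6 -1.3 7.9 37.15
plate tilt 0.425 z at x=40mm 0.0501 x 0.0301 0.0638 y mid 0.0006 skew -0.003 14
bed tilt 0.442 z at x=40mm 0.0412 x 0.0256 0.0915 y mid 0.0006 skew -0.004 25
210 [(172, 178), (198, 158), (200, 129), (204, 123), (212, 128), (214, 104)]
225 [(198, 159), (200, 130), (204, 123)]
335 [(198, 156), (200, 126), (204, 124), (206, 145), (212, 130), (214, 110)]
fix xy 0.0313 -0.0006 0.0263 F -4.9 -1.4 8.5 37.2
0.036 [[274.1, 203.2], [274.1, 210.9]]
0.038 [[274.1, 200.0], [274.1, 207.7]]
0.04 [[274.1, 196.9], [274.2, 204.5]]
[(256, [126, 125, 124, 124, 124, 123, 123, 106]), (259, [122, 106, 85, 86, 84, 87, 85, 84]), (262, [122, 123, 108, 84, 81, 80, 83, 80]), (265, [99, 113, 113, 118, 100, 83, 81, 85]), (268, [76, 85, 81, 82, 82, 76, 83, 81]), (271, [80, 84, 81, 82, 82, 84, 79, 81]), (274, [79, 84, 79, 81, 79, 81, 81, 81]), (277, [120, 122, 107, 92, 92, 92, 86, 81]), (280, [104, 119, 124, 121, 120, 117, 119, 108]), (283, [99, 98, 98, 95, 96, 92, 94, 95]), (286, [75, 96, 99, 97, 98, 99, 98, 97]), (289, [69, 92, 95, 97, 94, 98, 96, 98]), (292, [55, 71, 89, 92, 92, 95, 92, 93]), (295, [57, 57, 55, 56, 59, 49, 55, 52]), (298, [31, 32, 26, 29, 28, 25, 24, 28])]
```

Request:
carry_out --increments '[[255,[-0.5,0,0.8],0],[255,[0,0,0],0],[255,[0,0,0],0],[255,[0,0,0],0]]'

```text
time: 37.6
tool_pos: [0.5871, 0.0401, 0.0263]
ee_rot: [3.142, -0.002, -0.269]
wrist_force: [-6.0, -0.3, 10.7]
width: 0.0156
finger_force: 30.7
```

```bash
python3 st.py
python3 - <<'E'
from bench import robot
o=robot.get_obs();F=o["wrist_force"]
if 8<F[2]<20 and o["width"]<.018: print(F,robot.close_job())
else: print("hold",F)
E
```

```text
fix xy 0.0313 -0.0007 0.0263 F -5.7 -1.9 10.7 37.6
the job is handed in; nothing more can be done
[-5.95754608 -0.29424794 10.69032923] None
```

I handed the job in at 37.6 s with the keeper shut past its catch and the tee plate gripped flush on the bed, centred and pressed down with about 11 N. Its lower edge is at the keeper bar to within about 2 mm by the camera. The first placing caught the plate's lower edge on the bar, so I lifted it and set it down again.

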